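# Kit a control-unit tray at the display assembly bench

### The job

Push the grey kit tray square and flush into the corner of the fixture's two fences, then swing the clamp arm fully round so that it reaches over the blank end of the tray. After that, fill the tray's pockets in number order, counting from the end with the brass stud: 1 large round capacitor, 2 square relay, 3 long narrow terminal block, 4 finned heat sink, 5 small round buzzer, each standing upright on the floor of its own pocket; leave a pocket empty if its part is not on the bench. Keep the tray home and the clamp shut to the end, and leave the tape rolls, the cutters and the glass panel where they lie.

Things in the scene. Friction and masses are not known exactly. Their poses are not given: they have to be found in the camera images.
- fixture: fixed aluminium plate 245 x 355 x 6 mm (x, y, z); origin at the centre of its underside. Two dark steel fences 12 mm thick stand 13 mm above the plate: one along its far (+x) side, facing -x, one along its left (+y) side, facing -y; they meet in the far left corner
- seat (a point): point on the fixture plate's upper face, 27.5 mm in x and 27.5 mm in y from the plate's centre, axes as the fixture: where the tray's origin is when the tray is fully home, with its axes parallel. The far fence's face is 45 mm from it in +x (that fence runs from y -80 to +137 mm), the left fence's face is 125 mm from it in +y (that fence runs from x -45 to +57 mm)
- tray: loose grey plastic tray 90 x 250 x 17 mm (x, y, z), 0.4 kg, lying on the fixture plate; origin at the centre of its underside. Five pockets 12 mm deep (floor 5 mm above the underside) lie in a row along y on its centre line, 1 to 5 from +y to -y; a small brass stud marks the +y end, next to pocket 1; the last 35 mm at the -y end are blank
- pocket1 (a point): centre of the floor of pocket 1, round, 38 mm across, for the capacitor; axes as the tray (all pockets are 4 mm wider than their parts)
- pocket2 (a point): centre of the floor of pocket 2, square, 34 x 34 mm, for the relay; axes as the tray
- pocket3 (a point): centre of the floor of pocket 3, 60 mm along x, 26 mm along y, for the terminal block; axes as the tray
- pocket4 (a point): centre of the floor of pocket 4, 48 mm along x, 34 mm along y, for the heat sink; axes as the tray
- pocket5 (a point): centre of the floor of pocket 5, round, 28 mm across, for the buzzer; axes as the tray
- clamp (a joint): angle of the steel swing clamp on the fixture, in rad: at 0 its arm points to the fixture's -y (open), at 1.57 to the fixture's -x, over the tray's blank end (shut, its stop); it turns clockwise seen from above and stays where it is left. The arm is 16 mm wide and reaches 57 mm from the pivot, its underside 4 mm above the tray's top and its upper face 35 mm above the table
- clamp_pin (a point): centre of the top of the clamp's black upright grip pin, 12 mm diameter, standing 36 mm out of the arm's upper face, 48 mm from the pivot
- clamp_pivot (a point): on the clamp's vertical hinge axis, fixed to the fixture beyond the far fence
- capacitor: large round capacitor, 34 mm diameter, 30 mm tall, black with an aluminium top; origin at the centre of its underside, z up; None if absent
- relay: square black relay 30 x 30 mm, 30 mm tall; origin at the centre of its underside, z up; None if absent
- terminal: long narrow grey terminal block 56 x 22 mm (x, y), 30 mm tall, with a row of screws on top; origin at the centre of its underside, z up; None if absent
- heatsink: aluminium heat sink 44 x 30 mm (x, y), 30 mm tall, with fins; origin at the centre of its underside, z up; None if absent
- buzzer: small round black buzzer, 24 mm diameter, 28 mm tall; origin at the centre of its underside, z up; None if absent
- tape_red: red tape roll 100 mm across, 20 mm tall, bystander; origin at the centre of its underside
- tape_white: white tape roll 104 mm across, 24 mm tall, bystander; origin at the centre of its underside
- cutters: side cutters with blue grips, about 150 mm long, lying flat, bystander; origin under the pivot
- panel: glass touch panel in an aluminium frame, 170 x 250 x 8 mm, bystander; origin at the centre of its underside

How it is judged:
On the way, in this order (a step that is already met when the one before it is completed fails the run):
1. the tray is pushed square and flush into the fence corner (x of tray in the frame of seat between -0.003 and 0.003 m and y of tray in the frame of seat between -0.003 and 0.003 m and angle between the x axis of tray and the x axis of seat, either way round below 0.025 rad), for 0.2 s.
2. the clamp arm is swung shut over the tray's blank end (all of step 1 and value of joint clamp above 1.4 rad), for 0.2 s.
3. the round capacitor stands in pocket 1 (horizontal distance between capacitor and pocket1 below 0.005 m and z of capacitor in the frame of pocket1 between -0.003 and 0.003 m and angle between capacitor's own z axis and vertical below 0.1 rad), for 0.2 s.
4. the square relay stands in pocket 2 (horizontal distance between relay and pocket2 below 0.005 m and z of relay in the frame of pocket2 between -0.003 and 0.003 m and angle between relay's own z axis and vertical below 0.1 rad), for 0.2 s.
5. the long narrow terminal block stands in pocket 3 (horizontal distance between terminal and pocket3 below 0.005 m and z of terminal in the frame of pocket3 between -0.003 and 0.003 m and angle between terminal's own z axis and vertical below 0.1 rad), for 0.2 s.
6. the finned heat sink stands in pocket 4 (horizontal distance between heatsink and pocket4 below 0.005 m and z of heatsink in the frame of pocket4 between -0.003 and 0.003 m and angle between heatsink's own z axis and vertical below 0.1 rad), for 0.2 s.
7. the small round buzzer stands in pocket 5 (horizontal distance between buzzer and pocket5 below 0.005 m and z of buzzer in the frame of pocket5 between -0.003 and 0.003 m and angle between buzzer's own z axis and vertical below 0.1 rad), for 0.2 s.
At the end, for the whole second after the job is handed in: The tray is home in the fence corner (within 3 mm each way, square within 0.025 rad), the clamp is shut (above 1.4 rad), and each part that is present stands upright (within 0.1 rad) at rest on the floor of its own pocket (within 5 mm of its centre, 3 mm in height) (all of step 2 and all of step 3 and all of step 4 and all of step 5 and all of step 6 and all of step 7 and linear speed of each of capacitor, relay, terminal, heatsink, buzzer below 0.02 m/s); the robot touches nothing.
It fails at once if the red tape roll is shifted by more than 30 mm (distance of tape_red from where it was at the start of the episode above 0.03 m).
It fails at once if the white tape roll is shifted by more than 30 mm (distance of tape_white from where it was at the start of the episode above 0.03 m).
It fails at once if the side cutters is shifted by more than 30 mm (distance of cutters from where it was at the start of the episode above 0.03 m).
It fails at once if the glass touch panel is shifted by more than 30 mm (distance of panel from where it was at the start of the episode above 0.03 m).
Of capacitor, relay, terminal, heatsink, buzzer only 3 to 5 are there at a start; the rules pass over those that are not, and their reading is None.
At some moment in a run one of capacitor, relay, terminal, heatsink, buzzer may be knocked a few centimetres aside while the robot is not near it.
Once in a run the grip may slacken for a moment while it holds something.
It also fails if it takes over 210 s, if anything falls off the work surface, if the arm or the gripper's body presses on something with over 40 N, if the wrist force passes 120 N, or if a joint passes its speed limit or range.

### The arm

A 6-joint arm with a two-finger parallel gripper is mounted at the origin on the work surface. World frame = base frame: x ahead of the robot, y to its left, z up, the work surface at z = 0. Lengths are in m, angles in rad, forces in N, time in s.
With the tool pointing down it reaches from about 0.275 to 0.725 m from the base axis. Payload 5.6 kg.
Tool frame: the origin (TCP) lies midway between the tips of the shut fingers; the grasp point (between the pads) lies arm.grip_point_offset behind it (arm.grip_point_offset is the distance from the TCP to the grasp point, in m); z points along the fingers, y is the line along which they close (so a half turn about z gives the same grasp; the last joint's range is limited). The gripper opens to 85 mm and grips with 20 to 120 N. Pads are 22 mm wide; open, the fingers measure 114 mm over their backs; the gripper's body (76 mm by 85 mm) begins 54 mm behind the grasp point. The pads swing forward as they close: fully open they stand 13 mm farther back than shut.
Start: joints at [1.514, 0.255, 0.108, 0, -1.424, -0.285], TCP at [0.184, 0.518, 0.196] pointing down, gripper open.
Joint ranges: [-2.95, 2.95], [-1.21, 1.97], [-1.09, 1.5], [-2.87, 1.71], [-2.94, -0.07], [-3.05, 3.05]. Speed limits (rad/s): [2.57, 2.57, 3.14, 3.14, 3.14, 3.14].

### API

Orientations are given as [roll, pitch, yaw] about the fixed x, y, z axes, in that order (R = Rz(yaw) Ry(pitch) Rx(roll)).
In Python, from station import monitor, cams, arm gives the robot as it stands.
- The arm moves only by the tool play_rows, never from a script. Its argument "steps" is a list of rows, each a list of 7 numbers: the turn, a rotation vector about the tool's x, y, z scaled (see below), then the shift along the tool's x, y, z scaled (see below), then the closure, from -1 (fully open) to 1 (shut). A call has 1 to 10 rows; each row shifts and turns the commanded pose from where the row before left it, along the tool's axes as they then stand; what a row does not reach is not made up. The controller multiplies each number of a shift by 2.5 cm and each number of a turn by 6 degrees. A row lasts 1/12 s, in which the tool goes at most 41.7 mm and 7.16 degrees, less where a joint would pass 70% of its speed; a pose out of reach is approached as far as the arm can. A call with a number of a shift or a turn outside -1 to 1 is refused whole. A call with a gripper value outside its range is refused whole. The fingers move at their own pace and stop on an object; the grip force is fixed at half the most. Time passes only in rows, so rows that do not move let the fingers close. It gives the time, the measured TCP pose, the force, the opening and the grip force at its end, in the units of the state.
- monitor.get_obs(): the state, without advancing time (a new reading comes with each control period).
- cams.grab_frame(name): name is "side" or "top" or "wrist"; returns the picture (400x640x3 uint8, red, green, blue); there is no depth.
- cams.camera_model(name): a dict with "fx", "fy", "cx", "cy" (pixels), "position" and "attitude" of the camera in the world. Camera axes: x right, y up, looking along -z (the intrinsics and any distortion apply to the point x, -y, -z); pixel columns grow to the right and rows downward; lengths in m; the calibration is good to about 2 mm. A picture is of the moment at which its call begins: read the wrist's pose just before it. camera_model takes no time and is no camera call; for the wrist camera it gives the pose at the moment of the call.
- arm.close_job(): hands the job in; it is judged then, once.
The state is a dict: "time_s": time; "qpos": joint angles; "qd": joint speeds; "joint_efforts": joint torques, N m; "eef_pos": TCP position; "ee_rot": TCP orientation; "force": force on the tool from outside, world axes, zero at the start; "moment": the same for the moment, N m; "finger_gap": finger opening in m; "gripper_force": force on a finger pad.
Only numpy, scipy, OpenCV 4.12 (cv2) and the standard library are available. Lean on these libraries where they do the work, as an engineer would, in place of code of your own. Each camera call takes 0.05 s, during which the arm holds its last target. There are 200 camera calls.

## Working session

There is one attempt and no reset: what is moved stays moved. The work goes in short steps, Python scripts to look and compute and a tool call to move; the robot and the scene stay as the last step left them, time stands still between calls to the robot, and variables do not carry over. Pictures are saved under pics/ and viewed, at most 14 in all, crops included, and the job is handed in when it is done.

Besides the shell and the picture viewer there is one more tool, called after "Request:" as a command line: name --pt "numbers of a row" for each row, then --argument value for the rest. play_rows: Moves the arm, as the interface text tells. Shifts and turns lie within -1 to 1; 1 stands for 2.5 cm of shift or 6 degrees of turn. Its arguments: {"type":"object","properties":{"steps":{"type":"array","items":{"type":"array","items":{"type":"number","minimum":-1,"maximum":1}}}},"required":["steps"]}

```bash
ls; mkdir -p pics; python3 - <<'E'
from station import monitor,cams,arm
import cv2
o=monitor.get_obs(); print(o, arm.grip_point_offset)
for n in ("top","side","wrist"):
    print(n,cams.camera_model(n))
    cv2.imwrite(f"pics/{n}0.png",cams.grab_frame(n)[:,:,::-1])
E
```

```text
pics
{'time_s': 0.0, 'qpos': array([ 1.51361016e+00,  2.55740303e-01,  1.06987839e-01, -4.51612945e-04,
       -1.42391482e+00, -2.84629562e-01]), 'qd': array([-0.00083476, -0.00039986,  0.00143854,  0.00089887, -0.0001396 ,
       -0.00180057]), 'joint_efforts': array([ 5.95743168e-04, -3.86629701e+01,  2.37941337e+01,  5.36518961e+00,
       -6.07340829e-03,  2.82827415e-06]), 'eef_pos': array([0.18411041, 0.51766093, 0.19529632]), 'ee_rot': array([ 3.13967155e+00, -9.67150093e-05, -3.41882148e-01]), 'force': array([ 0.09959939, -0.27367389, -0.42540856]), 'moment': array([-0.0460476 ,  0.02284996,  0.04324918]), 'gripper_force': 0.0, 'finger_gap': 0.08525033817036426} 0.0187
top {'fx': 413.6135176286651, 'fy': 413.6135176286651, 'cx': 322.81489364090027, 'cy': 198.56071058952523, 'position': array([0.32493132, 0.04380561, 1.21194602]), 'attitude': array([ 0.14972754, -0.02753092, -1.58785144])}
side {'fx': 389.2972823588882, 'fy': 389.2972823588882, 'cx': 322.6023520667385, 'cy': 198.3797198203644, 'position': array([ 0.29094159, -0.94945477,  0.72173265]), 'attitude': array([ 0.98042216,  0.02225351, -0.24251918])}
wrist {'fx': 340.0928515491186, 'fy': 340.0928515491186, 'cx': 321.56531663679027, 'cy': 201.8210036381923, 'position': array([0.25697536, 0.49121963, 0.37326669]), 'attitude': array([-3.06164242e-01, -1.08102116e-03, -1.91201513e+00])}
```

View pics/top0.png

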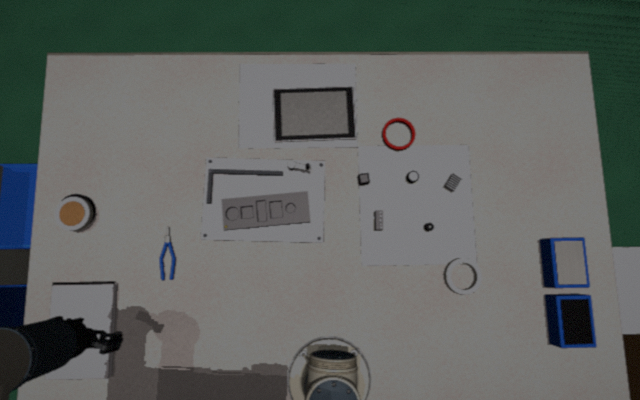

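View pics/side0.png

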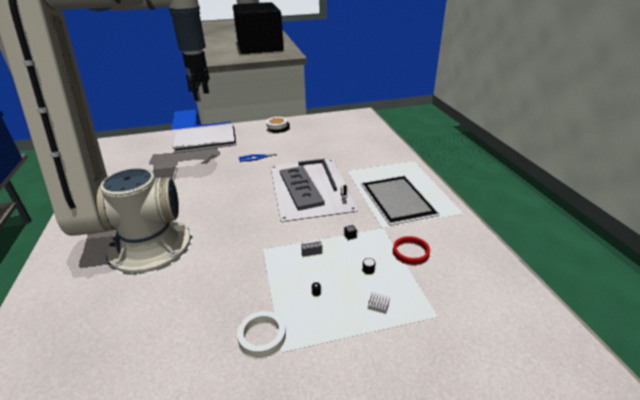

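The top view shows the fixture around (265,200), the tray around (265,210) and the clamp at (300,168). The parts lie on the right-hand sheet: relay (363,179), capacitor (412,176), heat sink (452,182), terminal (378,220) and buzzer (429,227). The side view agrees: heat sink (379,301), terminal (311,248), all five present.

```bash
cat > h.py <<'E'
import numpy as np, cv2
from scipy.spatial.transform import Rotation as R
from station import monitor,cams,arm
def rot(a): return R.from_euler('xyz',a).as_matrix()
def ray(m,u,v):
    d=np.array([(u-m['cx'])/m['fx'],-(v-m['cy'])/m['fy'],-1.]); return rot(m['attitude'])@d
def onz(m,u,v,z):
    d=ray(m,u,v); p=np.array(m['position']); return (p+d*(z-p[2])/d[2])
def proj(m,P):
    q=(np.atleast_2d(P)-m['position'])@rot(m['attitude']); return np.c_[m['cx']-m['fx']*q[:,0]/q[:,2], m['cy']+m['fy']*q[:,1]/q[:,2]]
def tri(obs):
    A=np.zeros((3,3));b=np.zeros(3)
    for m,u,v in obs:
        d=ray(m,u,v);d/=np.linalg.norm(d);M=np.eye(3)-np.outer(d,d);A+=M;b+=M@m['position']
    return np.linalg.solve(A,b)
E
python3 - <<'E'
from h import *
t=cv2.imread('pics/top0.png');s=cv2.imread('pics/side0.png')
a=cv2.resize(t[150:250,195:335],None,fx=4,fy=4,interpolation=cv2.INTER_CUBIC)
b=cv2.resize(t[160:240,350:470],None,fx=4,fy=4,interpolation=cv2.INTER_CUBIC)
c=np.zeros((400+0,800,3),np.uint8)
cv2.imwrite('pics/t_fix.png',cv2.convertScaleAbs(a,alpha=1.5))
mt=cams.camera_model('top');ms=cams.camera_model('side')
for n,tp,sp in [('relay',(363.5,179),(350.5,232)),('cap',(412,176),(369,265)),('hs',(452,182),(379,301)),('term',(378,220),(311,248)),('buz',(429,227),(316,288)),('tray_lastpocket',(291,208.5),None),('clamp',(308,168),(344.5,190)),('red',(398,134),(411,250)),('white',(461,276),(261,333))]:
    print(n,onz(mt,*tp,.03).round(3), tri([(mt,*tp),(ms,*sp)]).round(3) if sp else '')
for n,p in [('platecorners',(209,158)),('',(325,160)),('',(323,242)),('',(203,240))]: print(onz(mt,*p,.006).round(3))
E
```

```text
relay [ 0.559 -0.112  0.03 ] [ 0.563 -0.114  0.016]
cap [ 0.566 -0.255  0.03 ] [ 0.569 -0.258  0.018]
hs [ 0.547 -0.372  0.03 ] [ 0.55  -0.377  0.017]
term [ 0.438 -0.15   0.03 ] [ 0.439 -0.152  0.016]
buz [ 0.416 -0.296  0.03 ] [ 0.418 -0.3    0.018]
tray_lastpocket [0.475 0.1   0.03 ] 
clamp [0.594 0.05  0.03 ] [0.591 0.049 0.053]
red [ 0.694 -0.219  0.03 ] [ 0.702 -0.224  0.009]
white [ 0.275 -0.38   0.03 ] [ 0.275 -0.388  0.009]
[0.633 0.344 0.006]
[ 0.623 -0.001  0.006]
[0.379 0.009 0.006]
[0.39  0.355 0.006]
```

View pics/t_fix.png

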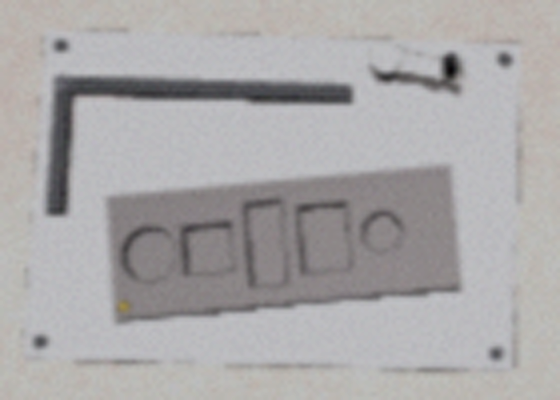

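The enlarged crop shows the stud at the tray's lower left, which is the +y end. The tray is turned about 7° from the fences, and the clamp is open with its pin at crop (452,65). I'll move the wrist camera over the fixture.

```bash
cat >> h.py <<'E'
def go(x,y,z,yaw=None,pose=None):
    "totals in tool axes (units of 2.5cm / 6deg): translate first, then turn"
    if pose is None:
        o=monitor.get_obs(); p=o['eef_pos'];a=o['ee_rot']
    else: p,a=np.array(pose[:3]),[np.pi,0,pose[3]]
    M=rot(a); s=M.T@(np.array([x,y,z])-p)/.025
    t=0 if yaw is None else -((yaw-a[2]+np.pi)%(2*np.pi)-np.pi)*180/np.pi/6
    print('shift',s.round(2),'turnz',round(t,2))
E
python3 -c "
from h import *
go(.506,.125,.25,-1.604)"
```

```text
shift [17.4  10.49 -2.16] turnz 12.05
```

Request:
play_rows --pt "0 0 0 0.97 0.58 -0.12 -1" --pt "0 0 0 0.97 0.58 -0.12 -1" --pt "0 0 0 0.97 0.58 -0.12 -1" --pt "0 0 0 0.97 0.58 -0.12 -1" --pt "0 0 0 0.97 0.58 -0.12 -1" --pt "0 0 0 0.97 0.58 -0.12 -1" --pt "0 0 0 0.97 0.58 -0.12 -1" --pt "0 0 0 0.97 0.58 -0.12 -1" --pt "0 0 0 0.97 0.58 -0.12 -1"

```text
time_s: 0.9
eef_pos: [0.3467, 0.3208, 0.2232]
ee_rot: [3.141, 0.0, -0.342]
force: [0.9, -0.6, -0.0]
finger_gap: 0.0853
gripper_force: 0.0
```

Request:
play_rows --pt "0 0 0 0.97 0.58 -0.12 -1" --pt "0 0 0 0.97 0.58 -0.12 -1" --pt "0 0 0 0.97 0.58 -0.12 -1" --pt "0 0 0 0.97 0.58 -0.12 -1" --pt "0 0 0 0.97 0.58 -0.12 -1" --pt "0 0 0 0.97 0.58 -0.12 -1" --pt "0 0 0 0.97 0.58 -0.12 -1" --pt "0 0 0 0.97 0.58 -0.12 -1" --pt "0 0 0 0.97 0.58 -0.12 -1"

```text
time_s: 1.65
eef_pos: [0.5086, 0.1247, 0.25]
ee_rot: [3.141, 0.001, -0.342]
force: [-0.0, 0.7, -0.2]
finger_gap: 0.0856
gripper_force: 0.0
```

Request:
play_rows --pt "0 0 1 0 0 0 -1" --pt "0 0 1 0 0 0 -1" --pt "0 0 1 0 0 0 -1" --pt "0 0 1 0 0 0 -1" --pt "0 0 1 0 0 0 -1" --pt "0 0 1 0 0 0 -1"

```text
time_s: 2.15
eef_pos: [0.5079, 0.1259, 0.2498]
ee_rot: [3.141, 0.0, -0.975]
force: [0.8, 0.1, -0.4]
finger_gap: 0.085
gripper_force: 0.0
```

Request:
play_rows --pt "0 0 1 0 0 0 -1" --pt "0 0 1 0 0 0 -1" --pt "0 0 1 0 0 0 -1" --pt "0 0 1 0 0 0 -1" --pt "0 0 1 0 0 0 -1" --pt "0 0 1 0 0 0 -1" --pt "0 0 0 0 0 0 -1" --pt "0 0 0 0 0 0 -1"

```text
time_s: 2.82
eef_pos: [0.508, 0.1259, 0.2499]
ee_rot: [3.141, -0.0, -1.595]
force: [-0.6, -0.2, -0.1]
finger_gap: 0.0855
gripper_force: 0.0
```

```bash
cat >> h.py <<'E'
def shot(n):
    import json
    m=cams.camera_model('wrist'); cv2.imwrite(f'pics/{n}.png',cams.grab_frame('wrist')[:,:,::-1])
    json.dump({k:(v.tolist() if hasattr(v,'tolist') else v) for k,v in m.items()},open(f'pics/{n}.json','w'))
    o=monitor.get_obs(); print(o['eef_pos'].round(4),o['ee_rot'].round(4),o['qpos'].round(2),o['time_s'])
    return m
def ld(n):
    import json
    return {k:(np.array(v) if isinstance(v,list) else v) for k,v in json.load(open(f'pics/{n}.json')).items()}
E
python3 -c "
from h import *
shot('w1')"
```

```text
[0.508  0.1259 0.25  ] [ 3.1412e+00 -2.0000e-04 -1.5951e+00] [ 0.54  0.19  0.16 -0.   -1.54 -0.57] 2.8667
```

View pics/w1.png

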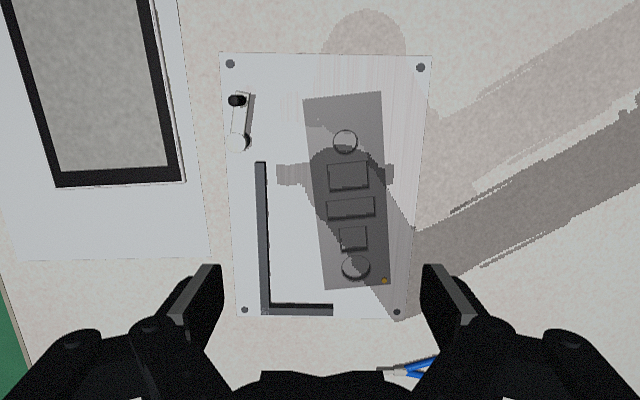

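Wrist view 1 (image up is -y, right is -x): plate corners at about (219,52), (434,54), (405,320) and (237,317). The pin top is at (237,99), the pivot at (240,143), the tray corners at (303,99), (381,92), (392,288) and (325,290), and the stud at (384,281). I'll enlarge this, and take a second place for the heights.

Request:
play_rows --pt "0 0 0 0.5 0 0.8 -1" --pt "0 0 0 0.5 0 0.8 -1" --pt "0 0 0 0.5 0 0.8 -1" --pt "0 0 0 0.5 0 0 -1" --pt "0 0 0 0 0 0 -1" --pt "0 0 0 0 0 0 -1"

```text
time_s: 3.37
eef_pos: [0.5073, 0.0754, 0.1914]
ee_rot: [-3.14, 0.0, -1.598]
force: [-0.6, -0.3, 1.0]
finger_gap: 0.0854
gripper_force: 0.0
```

```bash
python3 - <<'E'
from h import *
shot('w2')
a=cv2.imread('pics/w1.png')[40:330,210:440]; b=cv2.imread('pics/w2.png')
cv2.imwrite('pics/w1c.png',cv2.convertScaleAbs(cv2.resize(a,None,fx=2,fy=2,interpolation=cv2.INTER_CUBIC),alpha=1.2))
E
```

```text
[0.5076 0.076  0.1916] [-3.1393e+00  6.0000e-04 -1.5980e+00] [ 0.45  0.18  0.    0.   -1.39 -0.48] 3.4167
```

View pics/w1c.png

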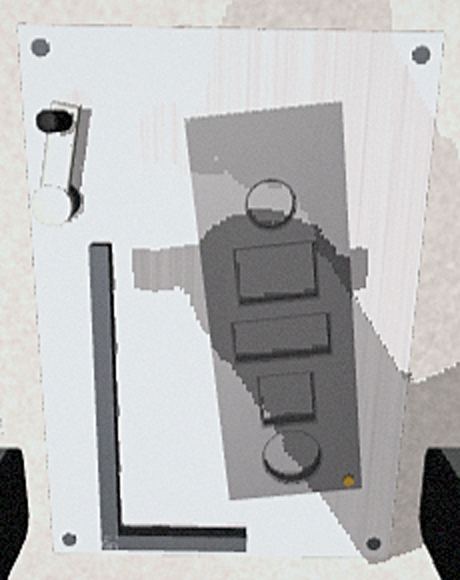

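View pics/w2.png

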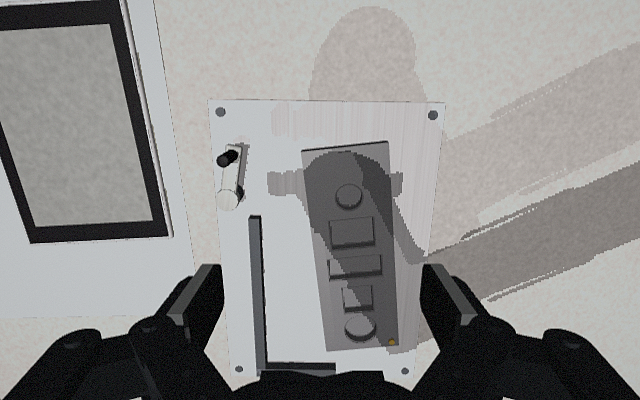

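The enlarged view gives the plate screws, tray corners and fence edges. In w2 the pin top is near (222,159), the plate corners at (208,99) and (446,102), and the tray's upper corners at (302,150) and (388,142).

```bash
python3 - <<'E'
from h import *
m1,m2=ld('w1'),ld('w2')
c=lambda u,v:(u/2+210,v/2+40)
def show(n,ps,z,m=m1):
    P=np.array([onz(m,*p,z) for p in ps]); print(n,P[:,:2].round(4).tolist()); return P[:,:2]
pl=show('plate',[c(18,24),c(443,30),c(392,555),c(50,550)],.006)
show('plate w2',[(208,99),(446,102)],.006,m2)
sc=show('screws',[c(40,47),c(421,54),c(373,544),c(69,540)],.007)
show('screws w2',[(220,112),(432.5,115.5),(405,370.5),(239,369.5)],.007,m2)
for P in (pl,sc):
    e=[P[0]-P[1],P[3]-P[2],P[3]-P[0],P[2]-P[1]]
    print('center',P.mean(0),'len',[np.linalg.norm(v).round(4) for v in e],'yaw',[round(float(np.arctan2(v[1],v[0])),4) for v in e[:2]]+[round(float(np.arctan2(-v[0],v[1])),4) for v in e[2:]])
T=show('tray',[c(186,118),c(342,102),c(361,488),c(231,500)],.023)
e=[T[0]-T[1],T[3]-T[2],T[3]-T[0],T[2]-T[1]]
print('center',T.mean(0),'len',[np.linalg.norm(v).round(4) for v in e],'yaw',[round(float(np.arctan2(v[1],v[0])),4) for v in e[:2]]+[round(float(np.arctan2(-v[0],v[1])),4) for v in e[2:]])
show('farfence top edge',[c(112,245),c(120,525)],.019);show('leftfence top edge',[c(120,526),c(246,528)],.019)
print('pin',tri([(m1,*c(43,121)),(m2,221.5,159.5)]),onz(m1,*c(43,121),.071),onz(m2,221.5,159.5,.071))
print('tray c',tri([(m1,*c(186,118)),(m2,302,150)]),tri([(m1,*c(342,102)),(m2,388,142)]),tri([(m1,*c(361,488)),(m2,399,347)]))
print('pivot',tri([(m1,*c(53,205)),(m2,228,199)]))
E
```

```text
plate [[0.6222, -0.0006], [0.3794, 0.0084], [0.3905, 0.3615], [0.6395, 0.3513]]
plate w2 [[0.6221, -0.0008], [0.3786, 0.0086]]
screws [[0.6107, 0.0119], [0.3915, 0.0209], [0.405, 0.351], [0.6246, 0.3425]]
screws w2 [[0.611, 0.0123], [0.3917, 0.0216], [0.4045, 0.3496], [0.6245, 0.3426]]
center [0.507916   0.18012938] len [np.float64(0.2429), np.float64(0.2491), np.float64(0.3524), np.float64(0.3533)] yaw [-0.037, -0.0407, -0.049, -0.0314]
center [0.50794502 0.18159326] len [np.float64(0.2194), np.float64(0.2197), np.float64(0.3308), np.float64(0.3304)] yaw [-0.041, -0.0389, -0.042, -0.041]
tray [[0.5275, 0.0528], [0.4389, 0.0463], [0.4189, 0.295], [0.5069, 0.3022]]
center [0.47305059 0.1740457 ] len [np.float64(0.0888), np.float64(0.0884), np.float64(0.2502), np.float64(0.2495)] yaw [0.0738, 0.0816, 0.0822, 0.0803]
farfence top edge [[0.5757, 0.1257], [0.5846, 0.3227]]
leftfence top edge [[0.5846, 0.3235], [0.497, 0.3272]]
pin [0.59934093 0.0521503  0.06012896] [0.59689871 0.0519325  0.071     ] [0.59569786 0.05029576 0.071     ]
tray c [0.52794704 0.05294931 0.01199252] [0.43821501 0.04628368 0.01662101] [0.42096594 0.28843821 0.03367033]
pivot [0.60629754 0.09927808 0.03004452]
```

Request:
play_rows --pt "0 0 -1 0 0 0 -1" --pt "0 0 -1 0 0 0 -1" --pt "0 0 -1 0 0 0 -1" --pt "0 0 -1 0 0 0 -1" --pt "0 0 -1 0 0 0 -1" --pt "0 0 -1 0 0 0 -1" --pt "0 0 -1 0 0 0 -1" --pt "0 0 -1 0 0 0 -1"

```text
time_s: 4.08
eef_pos: [0.5075, 0.0768, 0.1915]
ee_rot: [-3.14, -0.001, -0.754]
force: [-0.5, 0.2, 0.1]
finger_gap: 0.0854
gripper_force: 0.0
```

Request:
play_rows --pt "0 0 -1 0 0 0 -1" --pt "0 0 -1 0 0 0 -1" --pt "0 0 -1 0 0 0 -1" --pt "0 0 -1 0 0 0 -1" --pt "0 0 -1 0 0 0 -1" --pt "0 0 -1 0 0 0 -1" --pt "0 0 -0.87 0 0 0 -1" --pt "0 0 0 0 0 0 -1" --pt "0 0 0 0 0 0 -1"

```text
time_s: 4.83
eef_pos: [0.5072, 0.0766, 0.1911]
ee_rot: [-3.141, -0.002, -0.043]
force: [0.3, 0.3, -0.1]
finger_gap: 0.0854
gripper_force: 0.0
```

```bash
cat >> h.py <<'E'
FY=-0.0405; S=np.array([.5365,.2080]); ux=np.array([np.cos(FY),np.sin(FY)]); uy=np.array([-np.sin(FY),np.cos(FY)])
def sw(a,b): return S+a*ux+b*uy
def gos(a,b,z,yaw=None,pose=None): go(*sw(a,b),z,yaw,pose)
def where():
    o=monitor.get_obs(); d=o['eef_pos'][:2]-S; print('seat frame',(d@ux).round(4),(d@uy).round(4),'z',o['eef_pos'][2].round(4),'rpy',o['ee_rot'].round(3),'F',o['force'].round(1),o['finger_gap'].round(4),o['time_s'])
E
python3 -c "
from h import *
where();gos(-.14,-.0365,.002,FY)"
```

```text
Traceback (most recent call last):
  File "h.py", line 37, in where
    o=monitor.get_obs(); d=o['eef_pos'][:2]-S; print('seat frame',(d@ux).round(4),(d@uy).round(4),'z',o['eef_pos'][2].round(4),'rpy',o['ee_rot'].round(3),'F',o['force'].round(1),o['finger_gap'].round(4),o['time_s'])
                                                                                                                                                                                  ^^^^^^^^^^^^^^^^^^^^^
AttributeError: 'float' object has no attribute 'round'
```

Request:
play_rows --pt "0 0 0 -0.93 -0.77 0 -1" --pt "0 0 0 -0.93 -0.77 0 -1" --pt "0 0 0 -0.93 -0.77 0 -1" --pt "0 0 0 -0.93 -0.77 0 -1" --pt "0 0 0 -0.93 -0.77 0 -1" --pt "0 0 0 0 0 0 -1"

```text
time_s: 5.33
eef_pos: [0.3921, 0.1797, 0.1911]
ee_rot: [-3.139, -0.001, -0.04]
force: [0.1, 0.3, -0.0]
finger_gap: 0.0856
gripper_force: 0.0
```

Request:
play_rows --pt "0 0 0 0 0 1 -1" --pt "0 0 0 0 0 1 -1" --pt "0 0 0 0 0 1 -1" --pt "0 0 0 0 0 1 -1" --pt "0 0 0 0 0 1 -1" --pt "0 0 0 0 0 1 -1" --pt "0 0 0 0 0 0.7 -1" --pt "0 0 0 0 0 0.3 -1" --pt "0 0 0 0 0 0.3 -1" --pt "0 0 0 0 0 0.2 -1"

```text
time_s: 6.17
eef_pos: [0.3951, 0.1774, 0.0028]
ee_rot: [-3.141, -0.001, -0.042]
force: [0.4, -0.4, -0.9]
finger_gap: 0.0854
gripper_force: 0.0
```

```bash
sed -i "s/o\['finger_gap'\].round(4)/round(o['finger_gap'],4)/" h.py
python3 -c "
from h import *
where();gos(-.056,-.0365,.002,FY)
cv2.imwrite('pics/s1.png',cv2.resize(cams.grab_frame('side')[130:240,230:400,::-1],None,fx=4,fy=4,interpolation=cv2.INTER_CUBIC))"
```

```text
seat frame -0.14 -0.0363 z 0.0028 rpy [-3.141e+00 -1.000e-03 -4.200e-02] F [ 0.4 -0.4 -0.9] 0.0854 6.1667
shift [3.36 0.   0.03] turnz -0.01
```

View pics/s1.png

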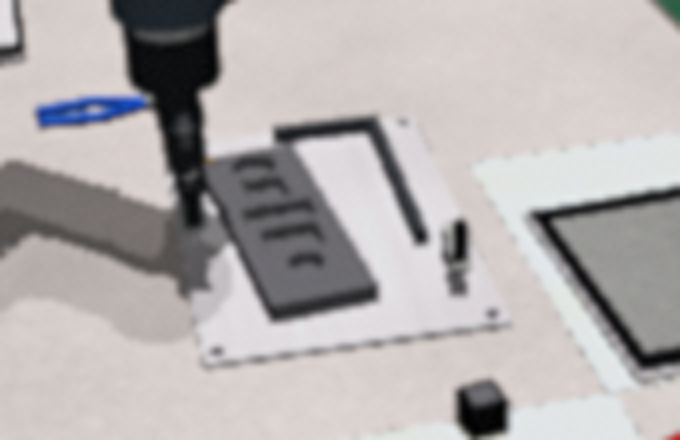

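The side crop shows the fingers down beside the tray's near edge, tips close to the plate. I'll push.

Request:
play_rows --pt "0 0 0 0.3 0 0.1 -1" --pt "0 0 0 0.3 0 0 -1" --pt "0 0 0 0.3 0 0 -1" --pt "0 0 0 0.3 0 0 -1" --pt "0 0 0 0.3 0 0 -1" --pt "0 0 0 0.3 0 0 -1"

```text
time_s: 6.72
eef_pos: [0.4406, 0.1751, 0.0004]
ee_rot: [-3.141, -0.0, -0.042]
force: [0.0, 0.1, -0.1]
finger_gap: 0.0858
gripper_force: 0.0
```

Request:
play_rows --pt "0 0 0 0.3 0 0 -1" --pt "0 0 0 0.3 0 0 -1" --pt "0 0 0 0.3 0 0 -1" --pt "0 0 0 0.2 0 0 -1" --pt "0 0 0 0.1 0 0 -1" --pt "0 0 0 0 0 0 -1"

```text
time_s: 7.22
eef_pos: [0.4699, 0.1738, 0.0001]
ee_rot: [3.141, 0.0, -0.042]
force: [0.8, 0.5, -0.5]
finger_gap: 0.0852
gripper_force: 0.0
```

```bash
python3 -c "
from h import *
where()"
```

```text
seat frame -0.0651 -0.0369 z 0.0001 rpy [ 3.141  0.    -0.042] F [ 0.8  0.5 -0.5] 0.0852 7.2167
```

Request:
play_rows --pt "0 0 0 0.12 0 0 -1" --pt "0 0 0 0.12 0 0 -1" --pt "0 0 0 0.06 0 0 -1"

```text
time_s: 7.47
eef_pos: [0.4772, 0.1736, 0.0003]
ee_rot: [-3.142, -0.0, -0.041]
force: [1.0, 0.6, -0.4]
finger_gap: 0.0855
gripper_force: 0.0
```

Request:
play_rows --pt "0 0 0 0.06 0 0 -1" --pt "0 0 0 0.02 0 0 -1"

```text
time_s: 7.63
eef_pos: [0.4791, 0.1735, 0.0002]
ee_rot: [-3.142, -0.0, -0.041]
force: [-0.1, 0.6, 0.1]
finger_gap: 0.0852
gripper_force: 0.0
```

```bash
python3 -c "
from h import *
where()
cv2.imwrite('pics/s2.png',cv2.resize(cams.grab_frame('side')[130:240,230:400,::-1],None,fx=4,fy=4,interpolation=cv2.INTER_CUBIC))"
```

```text
seat frame -0.056 -0.0367 z 0.0002 rpy [-3.142 -0.    -0.041] F [-0.1  0.6  0.1] 0.0852 7.6333
```

View pics/s2.png

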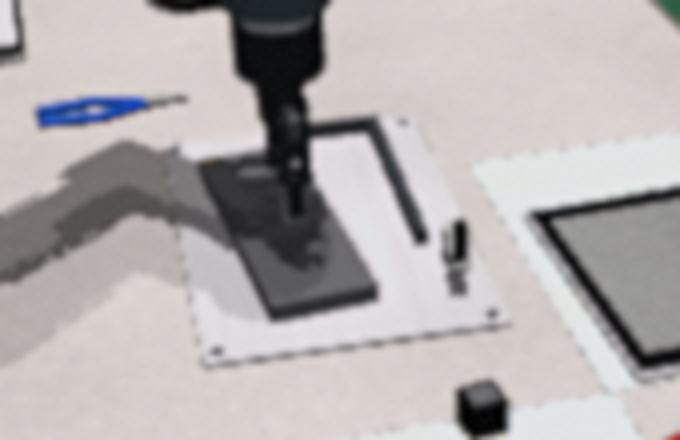

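The tray hasn't moved: the open fingertips passed above it. I'll back off and feel for the plate.

Request:
play_rows --pt "0 0 0 0 0 -0.4 -1" --pt "0 0 0 -0.8 0 0 -1" --pt "0 0 0 -0.8 0 0 -1" --pt "0 0 0 -0.8 0 0 -1" --pt "0 0 0 -0.8 0 0 -1" --pt "0 0 0 -0.2 0 0.4 -1" --pt "0 0 0 0 0 0.1 -1" --pt "0 0 0 0 0 0.1 -1" --pt "0 0 0 0 0 0 -1"

```text
time_s: 8.43
eef_pos: [0.3945, 0.1771, -0.0047]
ee_rot: [3.141, -0.0, -0.041]
force: [-0.1, 0.2, -0.1]
finger_gap: 0.0855
gripper_force: 0.0
```

Request:
play_rows --pt "0 0 0 0 0 0.1 -1" --pt "0 0 0 0 0 0.05 -1" --pt "0 0 0 0 0 0 -1"

```text
time_s: 8.68
eef_pos: [0.3943, 0.1768, -0.0088]
ee_rot: [3.141, 0.0, -0.042]
force: [0.1, -0.1, -0.8]
finger_gap: 0.0854
gripper_force: 0.0
```

Request:
play_rows --pt "0 0 0 0 0 0.05 -1" --pt "0 0 0 0 0 0.05 -1" --pt "0 0 0 0 0 0 -1"

```text
time_s: 8.93
eef_pos: [0.394, 0.1768, -0.0113]
ee_rot: [3.141, 0.0, -0.041]
force: [0.1, -0.0, -0.2]
finger_gap: 0.0853
gripper_force: 0.0
```

Request:
play_rows --pt "0 0 0 0 0 0.05 -1" --pt "0 0 0 0 0 0.05 -1" --pt "0 0 0 0 0 0 -1"

```text
time_s: 9.18
eef_pos: [0.3939, 0.1769, -0.0138]
ee_rot: [3.141, 0.0, -0.041]
force: [0.0, -0.2, 0.4]
finger_gap: 0.0854
gripper_force: 0.0
```

Request:
play_rows --pt "0 0 0 0 0 0.05 -1" --pt "0 0 0 0 0 0.05 -1" --pt "0 0 0 0 0 0 -1"

```text
time_s: 9.43
eef_pos: [0.3939, 0.1769, -0.0163]
ee_rot: [3.141, 0.0, -0.041]
force: [1.1, -0.1, -0.4]
finger_gap: 0.0857
gripper_force: 0.0
```

Request:
play_rows --pt "0 0 0 0 0 0.05 -1" --pt "0 0 0 0 0 0.05 -1" --pt "0 0 0 0 0 0 -1"

```text
time_s: 9.68
eef_pos: [0.3939, 0.1769, -0.0188]
ee_rot: [3.141, 0.0, -0.041]
force: [-0.2, 0.8, -0.0]
finger_gap: 0.0854
gripper_force: 0.0
```

```bash
python3 -c "
from h import *
where()
a=cams.grab_frame('side')[130:230,250:380,::-1]
shot('w3'); b=cv2.imread('pics/w3.png')
a=cv2.resize(a,(520,400),interpolation=cv2.INTER_CUBIC)
b=cv2.resize(b,(0,0),fx=.44,fy=.44)
c=np.zeros((400,802,3),np.uint8);c[:,:520]=a;c[:b.shape[0],520:520+b.shape[1]]=b[:,:282];cv2.imwrite('pics/s3.png',c[:,:800])"
```

```text
seat frame -0.1413 -0.0369 z -0.0188 rpy [ 3.141  0.    -0.041] F [-0.2  0.8 -0. ] 0.0854 9.6833
[ 0.394   0.1769 -0.0186] [ 3.1415e+00  1.0000e-04 -4.1300e-02] [ 0.79  0.22 -0.54 -0.   -0.81  0.74] 9.7833
```

View pics/s3.png

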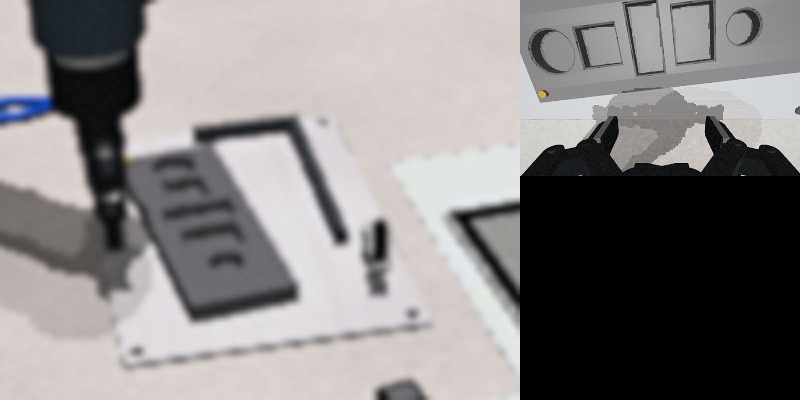

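The fingers are still above the plate. The open tips sit well behind the TCP, so I'll keep feeling downward.

Request:
play_rows --pt "0 0 0 0 0 0.05 -1" --pt "0 0 0 0 0 0.05 -1" --pt "0 0 0 0 0 0 -1"

```text
time_s: 10.03
eef_pos: [0.3938, 0.1768, -0.0213]
ee_rot: [3.141, 0.0, -0.041]
force: [-0.6, -0.8, -0.0]
finger_gap: 0.0849
gripper_force: 0.0
```

Request:
play_rows --pt "0 0 0 0 0 0.05 -1" --pt "0 0 0 0 0 0.05 -1" --pt "0 0 0 0 0 0 -1"

```text
time_s: 10.28
eef_pos: [0.3939, 0.1768, -0.0238]
ee_rot: [3.141, 0.0, -0.041]
force: [0.2, 0.7, 0.2]
finger_gap: 0.0855
gripper_force: 0.0
```

Request:
play_rows --pt "0 0 0 0 0 0.05 -1" --pt "0 0 0 0 0 0.05 -1" --pt "0 0 0 0 0 0 -1"

```text
time_s: 10.53
eef_pos: [0.3939, 0.1769, -0.0263]
ee_rot: [3.141, 0.0, -0.041]
force: [-0.2, 0.9, 0.6]
finger_gap: 0.0855
gripper_force: 0.0
```

Request:
play_rows --pt "0 0 0 0 0 0.05 -1" --pt "0 0 0 0 0 0.05 -1" --pt "0 0 0 0 0 0 -1"

```text
time_s: 10.78
eef_pos: [0.3939, 0.1769, -0.0288]
ee_rot: [3.141, 0.0, -0.041]
force: [0.3, -0.2, 0.1]
finger_gap: 0.0851
gripper_force: 0.0
```

Request:
play_rows --pt "0 0 0 0 0 0.05 -1" --pt "0 0 0 0 0 0.05 -1" --pt "0 0 0 0 0 0 -1"

```text
time_s: 11.03
eef_pos: [0.3939, 0.1769, -0.0313]
ee_rot: [3.141, 0.0, -0.041]
force: [0.6, -0.4, 0.6]
finger_gap: 0.0853
gripper_force: 0.0
```

```bash
python3 -c "
from h import *
where()
a=cams.grab_frame('side')[150:215,250:320,::-1]
a=cv2.resize(a,None,fx=6,fy=6,interpolation=cv2.INTER_CUBIC)
shot('w4'); b=cv2.imread('pics/w4.png')[180:400,180:560]
c=np.zeros((390,800,3),np.uint8);c[:,:420]=a;c[:220,420:800]=b;cv2.imwrite('pics/s4.png',cv2.convertScaleAbs(c,alpha=1.5))"
```

```text
seat frame -0.1412 -0.0369 z -0.0313 rpy [ 3.141  0.    -0.041] F [ 0.6 -0.4  0.6] 0.0853 11.0333
[ 0.394   0.1769 -0.0311] [ 3.1414e+00  1.0000e-04 -4.1200e-02] [ 0.79  0.24 -0.56  0.   -0.77  0.74] 11.1333
```

View pics/s4.png

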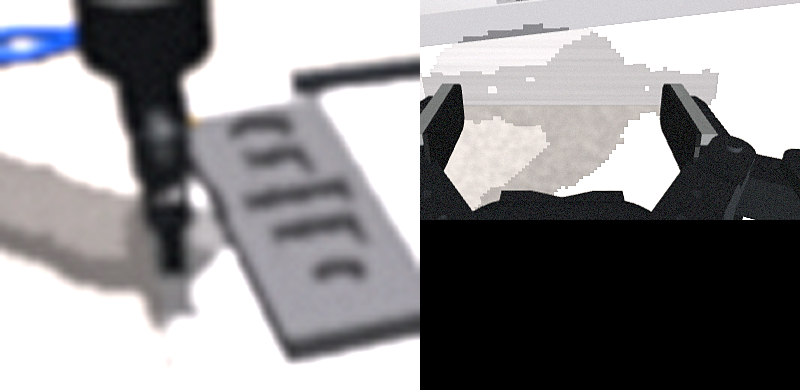

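Side crop: the tips are close to the plate but not on it. Wrist crop: the fingers' forward inner corners are at w4 pixels (222,265) and (421,263). I'll work out the tip height from those.

```bash
python3 - <<'E'
from h import *
m=ld('w4'); p=np.array([.394,.1769,-.0311]); M=rot([3.1414,0,-.0412])
print('cam in tool',M.T@(m['position']-p))
for u,v,s in [(222,265,1),(421,263,1),(245,264,1),(443,263,1)]:
    d=M.T@ray(m,u,v); c=M.T@(m['position']-p)
    for y in (-.057,-.0427,.0427,.057):
        k=(y-c[1])/d[1]
        if k>0: print(u,v,y,(c+k*d).round(4),'world z',(p+M@(c+k*d))[2].round(4))
E
```

```text
cam in tool [ 0.07723141  0.00088758 -0.17774433]
222 265 -0.057 [-0.0175 -0.057  -0.0003] world z -0.0308
222 265 -0.0427 [ 0.0059 -0.0427 -0.0441] world z 0.013
421 263 0.0427 [ 0.0096  0.0427 -0.0491] world z 0.018
421 263 0.057 [-0.0135  0.057  -0.0052] world z -0.0259
245 264 -0.057 [-0.0452 -0.057   0.0532] world z -0.0843
245 264 -0.0427 [-0.0149 -0.0427 -0.0038] world z -0.0273
443 263 0.0427 [ 0.0219  0.0427 -0.0724] world z 0.0413
443 263 0.057 [ 0.0029  0.057  -0.0364] world z 0.0053
```

Request:
play_rows --pt "0 0 0 0 0 0.05 -1" --pt "0 0 0 0 0 0.05 -1" --pt "0 0 0 0 0 0 -1"

```text
time_s: 11.38
eef_pos: [0.3939, 0.1768, -0.0338]
ee_rot: [3.141, 0.0, -0.041]
force: [-0.3, 0.2, 0.0]
finger_gap: 0.0854
gripper_force: 0.0
```

Request:
play_rows --pt "0 0 0 0 0 0.05 -1" --pt "0 0 0 0 0 0.05 -1" --pt "0 0 0 0 0 0 -1"

```text
time_s: 11.63
eef_pos: [0.3938, 0.1768, -0.0363]
ee_rot: [3.141, 0.0, -0.041]
force: [0.3, 0.4, -0.3]
finger_gap: 0.0855
gripper_force: 0.0
```

Request:
play_rows --pt "0 0 0 0 0 0.05 -1" --pt "0 0 0 0 0 0.05 -1" --pt "0 0 0 0 0 0 -1"

```text
time_s: 11.88
eef_pos: [0.3939, 0.1769, -0.0388]
ee_rot: [3.141, 0.0, -0.041]
force: [0.8, 0.4, 0.0]
finger_gap: 0.0857
gripper_force: 0.0
```

The geometry (inner tip corners 199 px apart for an 85 mm gap) puts the open tips about 46 mm behind the TCP, so they're now just above the plate. I'll push.

Request:
play_rows --pt "0 0 0 0.3 0 0 -1" --pt "0 0 0 0.3 0 0 -1" --pt "0 0 0 0.3 0 0 -1" --pt "0 0 0 0.3 0 0 -1"

```text
time_s: 12.22
eef_pos: [0.4243, 0.1757, -0.0386]
ee_rot: [3.142, 0.001, -0.041]
force: [-5.1, 1.7, 4.0]
finger_gap: 0.0854
gripper_force: 2.4
```

Request:
play_rows --pt "0 0 0 0.3 0 0 -1" --pt "0 0 0 0.3 0 0 -1" --pt "0 0 0 0.3 0 0 -1" --pt "0 0 0 0.3 0 0 -1"

```text
time_s: 12.55
eef_pos: [0.4533, 0.1738, -0.0388]
ee_rot: [3.14, 0.003, -0.042]
force: [-6.7, -0.1, 5.7]
finger_gap: 0.0855
gripper_force: 3.5
```

Request:
play_rows --pt "0 0 0 0.2 0 0 -1" --pt "0 0 0 0.2 0 0 -1" --pt "0 0 0 0.2 0 0 -1"

```text
time_s: 12.8
eef_pos: [0.4682, 0.1731, -0.0389]
ee_rot: [3.14, 0.003, -0.042]
force: [-6.0, 0.2, 6.5]
finger_gap: 0.0858
gripper_force: 3.5
```

```bash
python3 -c "
from h import *
where()"
```

```text
seat frame -0.0668 -0.0377 z -0.0389 rpy [ 3.14e+00  3.00e-03 -4.20e-02] F [-6.   0.2  6.5] 0.0858 12.8
```

Request:
play_rows --pt "0 0 0 0.1 0 0 -1" --pt "0 0 0 0.1 0 0 -1" --pt "0 0 0 0 0 0 -1"

```text
time_s: 13.05
eef_pos: [0.474, 0.1731, -0.0389]
ee_rot: [3.141, 0.001, -0.042]
force: [-3.2, -0.5, 1.9]
finger_gap: 0.0851
gripper_force: 1.5
```

Request:
play_rows --pt "0 0 0 0.08 0 0 -1" --pt "0 0 0 0.06 0 0 -1" --pt "0 0 0 0 0 0 -1"

```text
time_s: 13.3
eef_pos: [0.4776, 0.1732, -0.0389]
ee_rot: [3.141, 0.0, -0.042]
force: [-2.2, -0.9, 0.4]
finger_gap: 0.0853
gripper_force: 1.1
```

Request:
play_rows --pt "0 0 0 0.06 0 0 -1" --pt "0 0 0 0.04 0 0 -1" --pt "0 0 0 0 0 0 -1"

```text
time_s: 13.55
eef_pos: [0.4792, 0.1733, -0.0388]
ee_rot: [3.141, 0.002, -0.042]
force: [-6.2, -0.2, 2.5]
finger_gap: 0.0855
gripper_force: 2.9
```

Request:
play_rows --pt "0 0 0 0.05 0 0 -1" --pt "0 0 0 0.05 0 0 -1" --pt "0 0 0 0 0 0 -1"

```text
time_s: 13.8
eef_pos: [0.4791, 0.1732, -0.0389]
ee_rot: [3.141, 0.006, -0.042]
force: [-16.4, 3.7, 11.7]
finger_gap: 0.0852
gripper_force: 8.3
```

Request:
play_rows --pt "0 0 0 0.05 0 0 -1" --pt "0 0 0 0 0 0 -1"

```text
time_s: 13.97
eef_pos: [0.479, 0.1732, -0.0389]
ee_rot: [3.141, 0.008, -0.042]
force: [-21.9, 5.4, 16.2]
finger_gap: 0.0857
gripper_force: 10.9
```

Request:
play_rows --pt "0 0 0 0.05 0 0 -1" --pt "0 0 0 0 0 0 -1"

```text
time_s: 14.13
eef_pos: [0.479, 0.1731, -0.0389]
ee_rot: [3.141, 0.01, -0.042]
force: [-27.3, 8.0, 19.8]
finger_gap: 0.0855
gripper_force: 13.6
```

Tray is against the far fence. Back off, lift, turn and go to the -y end.

Request:
play_rows --pt "0 0 0 -0.3 0 0 -1" --pt "0 0 0 -0.3 0 0 -1" --pt "0 0 0 0 0 -1 -1" --pt "0 0 0 0 0 -1 -1" --pt "0 0 0 0 0 -1 -1" --pt "0 0 0 0 0 -1 -1" --pt "0 0 0 0 0 -1 -1" --pt "0 0 0 0 0 -1 -1"

```text
time_s: 14.8
eef_pos: [0.4708, 0.174, 0.1132]
ee_rot: [-3.141, -0.002, -0.041]
force: [-0.2, 0.6, -0.3]
finger_gap: 0.0856
gripper_force: 0.0
```

Request:
play_rows --pt "0 0 1 0 0 0 -0.2" --pt "0 0 1 0 0 0 -0.2" --pt "0 0 1 0 0 0 -0.2" --pt "0 0 1 0 0 0 -0.2" --pt "0 0 1 0 0 0 -0.2" --pt "0 0 1 0 0 0 -0.2" --pt "0 0 1 0 0 0 -0.2" --pt "0 0 1 0 0 0 -0.2"

```text
time_s: 15.47
eef_pos: [0.471, 0.1741, 0.1118]
ee_rot: [-3.139, -0.001, -0.884]
force: [0.3, 0.2, 0.2]
finger_gap: 0.0514
gripper_force: 0.0
```

Request:
play_rows --pt "0 0 1 0 0 0 -0.2" --pt "0 0 1 0 0 0 -0.2" --pt "0 0 1 0 0 0 -0.2" --pt "0 0 1 0 0 0 -0.2" --pt "0 0 1 0 0 0 -0.2" --pt "0 0 1 0 0 0 -0.2" --pt "0 0 1 0 0 0 -0.2" --pt "0 0 0 0 0 0 -0.2" --pt "0 0 0 0 0 0 -0.2"

```text
time_s: 16.22
eef_pos: [0.4706, 0.174, 0.1116]
ee_rot: [-3.14, 0.0, -1.609]
force: [-0.6, 1.4, 0.1]
finger_gap: 0.0515
gripper_force: 0.0
```

```bash
python3 -c "
from h import *
where();gos(-.008,-.195,-.026,FY-np.pi/2)"
```

```text
seat frame -0.0645 -0.0366 z 0.1116 rpy [-3.14   0.    -1.609] F [-0.6  1.4  0.1] 0.0515 16.2167
shift [ 6.34 -2.24  5.51] turnz 0.02
```

Request:
play_rows --pt "0 0 0 0.91 -0.32 0 -0.2" --pt "0 0 0 0.91 -0.32 0 -0.2" --pt "0 0 0 0.91 -0.32 0 -0.2" --pt "0 0 0 0.91 -0.32 0 -0.2" --pt "0 0 0 0.91 -0.32 0 -0.2" --pt "0 0 0 0.91 -0.32 0 -0.2" --pt "0 0 0 0.88 -0.32 0 -0.2" --pt "0 0 0 0 0 0 -0.2"

```text
time_s: 16.88
eef_pos: [0.5205, 0.0101, 0.1115]
ee_rot: [-3.141, -0.001, -1.611]
force: [0.6, 0.3, -1.0]
finger_gap: 0.0511
gripper_force: 0.0
```

Request:
play_rows --pt "0 0 0 0 0 1 -0.2" --pt "0 0 0 0 0 1 -0.2" --pt "0 0 0 0 0 1 -0.2" --pt "0 0 0 0 0 1 -0.2" --pt "0 0 0 0 0 1 -0.2" --pt "0 0 0 0 0 0.2 -0.2" --pt "0 0 0 0 0 0 -0.2" --pt "0 0 0 0 0 0 -0.2"

```text
time_s: 17.55
eef_pos: [0.5204, 0.0133, -0.0175]
ee_rot: [-3.14, -0.0, -1.61]
force: [-0.0, 0.2, 0.9]
finger_gap: 0.0513
gripper_force: 0.0
```

Request:
play_rows --pt "0 0 0 0 0 0.1 -0.2" --pt "0 0 0 0 0 0 -0.2"

```text
time_s: 17.72
eef_pos: [0.5205, 0.0135, -0.0198]
ee_rot: [-3.139, 0.001, -1.611]
force: [-0.4, 0.1, 0.0]
finger_gap: 0.0515
gripper_force: 0.0
```

Request:
play_rows --pt "0 0 0 0 0 0.1 -0.2" --pt "0 0 0 0 0 0 -0.2"

```text
time_s: 17.88
eef_pos: [0.5196, 0.0133, -0.0232]
ee_rot: [-3.141, 0.0, -1.612]
force: [-0.9, 0.4, -0.6]
finger_gap: 0.0514
gripper_force: 0.0
```

```bash
python3 -c "
from h import *
where();gos(-.008,-.136,-.026,FY-np.pi/2)"
```

```text
seat frame -0.009 -0.1952 z -0.0232 rpy [-3.141  0.    -1.612] F [-0.9  0.4 -0.6] 0.0514 17.8833
shift [-2.37 -0.04  0.11] turnz -0.01
```

Request:
play_rows --pt "0 0 0 -0.3 0 0.1 -0.2" --pt "0 0 0 -0.3 0 0 -0.2" --pt "0 0 0 -0.3 0 0 -0.2" --pt "0 0 0 -0.3 0 0 -0.2"

```text
time_s: 18.22
eef_pos: [0.5203, 0.0436, -0.0262]
ee_rot: [3.141, -0.001, -1.612]
force: [0.2, -3.4, -1.2]
finger_gap: 0.0512
gripper_force: 1.2
```

Request:
play_rows --pt "0 0 0 -0.3 0 0 -0.2" --pt "0 0 0 -0.3 0 0 -0.2" --pt "0 0 0 -0.2 0 0 -0.2"

```text
time_s: 18.47
eef_pos: [0.5213, 0.0641, -0.0262]
ee_rot: [3.141, -0.0, -1.612]
force: [-0.5, -1.6, -1.0]
finger_gap: 0.0516
gripper_force: 1.0
```

Request:
play_rows --pt "0 0 0 -0.1 0 0 -0.2" --pt "0 0 0 -0.1 0 0 -0.2" --pt "0 0 0 -0.06 0 0 -0.2" --pt "0 0 0 0 0 0 -0.2"

```text
time_s: 18.8
eef_pos: [0.5219, 0.07, -0.026]
ee_rot: [-3.141, 0.0, -1.612]
force: [0.4, 0.0, -0.7]
finger_gap: 0.051
gripper_force: 0.0
```

```bash
python3 -c "
from h import *
where()"
```

```text
seat frame -0.009 -0.1385 z -0.026 rpy [-3.141  0.    -1.612] F [ 0.4  0.  -0.7] 0.051 18.8
```

Request:
play_rows --pt "0 0 0 -0.06 0 0 -0.2" --pt "0 0 0 -0.04 0 0 -0.2" --pt "0 0 0 0 0 0 -0.2"

```text
time_s: 19.05
eef_pos: [0.5219, 0.072, -0.026]
ee_rot: [-3.142, -0.0, -1.612]
force: [-0.5, -1.5, -0.9]
finger_gap: 0.0511
gripper_force: 1.0
```

Request:
play_rows --pt "0 0 0 -0.05 0 0 -0.2" --pt "0 0 0 0 0 0 -0.2"

```text
time_s: 19.22
eef_pos: [0.5218, 0.0729, -0.026]
ee_rot: [3.141, -0.001, -1.612]
force: [1.3, -5.0, -0.0]
finger_gap: 0.0511
gripper_force: 2.2
```

Request:
play_rows --pt "0 0 0 -0.05 0 0 -0.2" --pt "0 0 0 0 0 0 -0.2"

```text
time_s: 19.38
eef_pos: [0.5218, 0.0728, -0.026]
ee_rot: [3.141, -0.003, -1.612]
force: [0.3, -9.7, 0.0]
finger_gap: 0.0513
gripper_force: 4.7
```

Request:
play_rows --pt "0 0 0 -0.08 0 0 -0.2" --pt "0 0 0 0 0 0 -0.2" --pt "0 0 0 0 0 0 -0.2"

```text
time_s: 19.63
eef_pos: [0.5215, 0.0729, -0.0259]
ee_rot: [3.14, -0.006, -1.612]
force: [2.6, -16.6, 1.6]
finger_gap: 0.0513
gripper_force: 8.2
```

Request:
play_rows --pt "0 0 0 0.3 0 0 -0.2" --pt "0 0 0 0.3 0 0 -0.2" --pt "0 0 0 0 0 -1 -0.2" --pt "0 0 0 0 0 -1 -0.2" --pt "0 0 0 0 0 -1 0.6" --pt "0 0 0 0 0 -1 0.6" --pt "0 0 0 0 0 -1 0.6" --pt "0 0 0 0 0 -1 0.6" --pt "0 0 0 0 0 -1 0.6" --pt "0 0 0 0 0 -1 0.6"

```text
time_s: 20.47
eef_pos: [0.5214, 0.0622, 0.1754]
ee_rot: [-3.141, 0.002, -1.612]
force: [0.4, -0.3, -0.0]
finger_gap: 0.0173
gripper_force: 0.0
```

Request:
play_rows --pt "0 0 0 0 0 0 0.6" --pt "0 0 0 0 0 0 0.6" --pt "0 0 0 0 0 0 0.6"

```text
time_s: 20.72
eef_pos: [0.5211, 0.062, 0.1734]
ee_rot: [3.141, 0.001, -1.612]
force: [-0.7, 0.3, 0.1]
finger_gap: 0.0173
gripper_force: 0.0
```

```bash
python3 -c "
from h import *
where();shot('w5')
a=cv2.imread('pics/w5.png')[80:400,190:460]
cv2.imwrite('pics/w5c.png',cv2.convertScaleAbs(cv2.resize(a,None,fx=1.87,fy=1.87,interpolation=cv2.INTER_CUBIC),alpha=1.3))"
```

```text
seat frame -0.0095 -0.1465 z 0.1734 rpy [ 3.141e+00  1.000e-03 -1.612e+00] F [-0.7  0.3  0.1] 0.0173 20.7167
[0.5208 0.0618 0.1729] [ 3.140e+00  3.000e-04 -1.612e+00] [ 0.42  0.21 -0.   -0.   -1.35 -0.46] 20.7667
```

View pics/w5c.png

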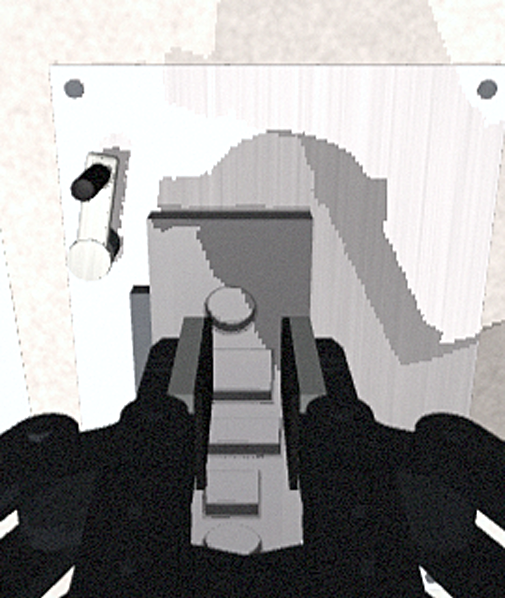

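The tray looks square against the far fence: its -y top edge runs from crop (149,219) to (310,219). The clamp arm is open with the pin top at crop (84,188). I'll check the numbers.

```bash
python3 - <<'E'
from h import *
m=ld('w5'); c=lambda u,v:(u/1.87+190,v/1.87+80)
def sf(p): d=p[:2]-S; return [round(float(d@ux),4),round(float(d@uy),4)]
for n,p,z in [('trayA',(149,219),.023),('trayB',(310,219),.023),('trayA low',(149,211.5),.006),('right edge',(310,300),.023),('pk5',(231,306),.023),('pk4 top',(215,350),.023),('pk4 topR',(271,350),.023),('screwL',(74,88),.007),('screwR',(487,89),.007),('pin top',(84,188),.071),('pivot',(90,260),.035),('pivot',(90,260),.04),('arm tip',(103,152),.035)]: print(n,sf(onz(m,*c(*p),z)))
print('screw exp seat', [sf(sw(0,0)*0+q) for q in np.array([[.6108,.0121],[.3916,.0212]])])
m1=ld('w1'); print(tri([(m,*c(84,188)),(m1,231.5,100.5)]))
E
```

```text
trayA [0.043, -0.1252]
trayB [-0.0439, -0.1252]
trayA low [0.0455, -0.1245]
right edge [-0.0453, -0.0777]
pk5 [-0.0009, -0.074]
pk4 top [0.0085, -0.0462]
pk4 topR [-0.0238, -0.0462]
screwL [0.082, -0.193]
screwR [-0.1373, -0.1925]
pin top [0.0641, -0.1545]
pivot [0.0734, -0.1061]
pivot [0.0721, -0.108]
arm tip [0.0625, -0.1641]
screw exp seat [[0.0822, -0.1927], [-0.1372, -0.1925]]
[0.5967371  0.05207337 0.06665643]
```

The tray is home (within 0.5 mm, square). Now the clamp: cage the pin with the fingers on a diagonal and follow the arc.

Request:
play_rows --pt "0 0 1 0 0 0 0.47" --pt "0 0 1 0 0 0 0.47" --pt "0 0 1 0 0 0 0.47" --pt "0 0 1 0 0 0 0.47" --pt "0 0 1 0 0 0 0.47" --pt "0 0 1 0 0 0 0.47" --pt "0 0 1 0 0 0 0.47" --pt "0 0 0.5 0 0 0 0.47" --pt "0 0 0 0 0 0 0.47" --pt "0 0 0 0 0 0 0.47"

```text
time_s: 21.6
eef_pos: [0.5209, 0.0616, 0.173]
ee_rot: [3.141, -0.001, -2.396]
force: [0.2, 0.3, -1.0]
finger_gap: 0.0224
gripper_force: 0.0
```

```bash
python3 - <<'E'
from h import *
where()
Y=FY-3*np.pi/4
gos(.0641,-.154,.006,Y)
pv=np.array([.0734,-.106]);pr=[.0641,-.154]
for th in [.35,.6,.85,1.1,1.35,1.5,1.65]:
    C=pv+.048*np.array([-np.sin(th),-np.cos(th)])+.004*np.array([-np.cos(th),np.sin(th)])
    print(th,C.round(4),end=' ');gos(*C,.006,Y,pose=[*sw(*pr),.006,Y]); pr=C
E
```

```text
seat frame -0.0096 -0.1469 z 0.173 rpy [ 3.141e+00 -1.000e-03 -2.396e+00] F [ 0.2  0.3 -1. ] 0.0224 21.6
shift [-1.89 -2.29  6.67] turnz 0.01
0.35 [ 0.0532 -0.1497] shift [0.19 0.43 0.  ] turnz -0.0
0.6 [ 0.043  -0.1434] shift [0.11 0.47 0.  ] turnz -0.0
0.85 [ 0.0347 -0.1347] shift [-0.01  0.48  0.  ] turnz -0.0
1.1 [ 0.0288 -0.1242] shift [-0.13  0.46  0.  ] turnz -0.0
1.35 [ 0.0257 -0.1126] shift [-0.24  0.42  0.  ] turnz -0.0
1.5 [ 0.0252 -0.1054] shift [-0.19  0.22  0.  ] turnz -0.0
1.65 [ 0.0259 -0.0982] shift [-0.22  0.19  0.  ] turnz -0.0
```

Request:
play_rows --pt "0 0 0 -0.63 -0.76 0 0.47" --pt "0 0 0 -0.63 -0.76 0 0.47" --pt "0 0 0 -0.63 -0.77 0 0.47" --pt "0 0 0 0 0 0 0.47" --pt "0 0 0 0 0 0 0.47"

```text
time_s: 22.02
eef_pos: [0.5952, 0.0513, 0.1723]
ee_rot: [3.14, -0.002, -2.397]
force: [-1.1, 0.6, 0.4]
finger_gap: 0.0227
gripper_force: 0.0
```

Request:
play_rows --pt "0 0 0 0 0 1 0.47" --pt "0 0 0 0 0 1 0.47" --pt "0 0 0 0 0 1 0.47" --pt "0 0 0 0 0 1 0.47" --pt "0 0 0 0 0 0.8 0.47" --pt "0 0 0 0 0 0.4 0.47" --pt "0 0 0 0 0 0.4 0.47" --pt "0 0 0 0 0 0 0.47" --pt "0 0 0 0 0 0 0.47"

```text
time_s: 22.77
eef_pos: [0.5952, 0.0516, 0.0346]
ee_rot: [-3.141, 0.0, -2.397]
force: [1.0, -0.2, 0.8]
finger_gap: 0.0227
gripper_force: 0.0
```

Request:
play_rows --pt "0 0 0 0 0 0.4 0.47" --pt "0 0 0 0 0 0.4 0.47" --pt "0 0 0 0 0 0.27 0.47" --pt "0 0 0 0 0 0 0.47"

```text
time_s: 23.1
eef_pos: [0.5935, 0.0513, 0.0051]
ee_rot: [3.14, -0.003, -2.398]
force: [-1.1, -0.0, -0.6]
finger_gap: 0.0226
gripper_force: 0.0
```

```bash
python3 -c "
from h import *
where()"
```

```text
seat frame 0.0633 -0.1543 z 0.0051 rpy [ 3.140e+00 -3.000e-03 -2.398e+00] F [-1.1 -0.  -0.6] 0.0226 23.1
```

Now the arc.

Request:
play_rows --pt "0 0 0 0.1 0.22 0 0.47" --pt "0 0 0 0.09 0.21 0 0.47" --pt "0 0 0 0.06 0.24 0 0.47" --pt "0 0 0 0.05 0.23 0 0.47" --pt "0 0 0 0 0.24 0 0.47" --pt "0 0 0 0 0.24 0 0.47"

```text
time_s: 23.6
eef_pos: [0.5655, 0.0717, 0.0076]
ee_rot: [-3.141, -0.0, -2.398]
force: [-0.2, -1.7, -0.7]
finger_gap: 0.0227
gripper_force: 1.2
```

Request:
play_rows --pt "0 0 0 -0.06 0.23 0 0.47" --pt "0 0 0 -0.07 0.23 0 0.47" --pt "0 0 0 -0.12 0.21 0 0.47" --pt "0 0 0 -0.12 0.21 0 0.47" --pt "0 0 0 -0.09 0.11 0 0.47" --pt "0 0 0 -0.09 0.11 0 0.47" --pt "0 0 0 0 0 0 0.47"

```text
time_s: 24.18
eef_pos: [0.5577, 0.1025, 0.0072]
ee_rot: [3.141, 0.001, -2.397]
force: [-0.0, -0.7, -0.9]
finger_gap: 0.0228
gripper_force: 0.0
```

Request:
play_rows --pt "0 0 0 -0.07 0.07 0 0.47" --pt "0 0 0 -0.07 0.07 0 0.47" --pt "0 0 0 0 0 0 0.47"

```text
time_s: 24.43
eef_pos: [0.5578, 0.1067, 0.0071]
ee_rot: [3.141, 0.0, -2.397]
force: [-0.1, 0.4, 0.4]
finger_gap: 0.0227
gripper_force: 0.0
```

Request:
play_rows --pt "0 0 0 -0.05 0.05 0 0.47" --pt "0 0 0 0 0 0 0.47"

```text
time_s: 24.6
eef_pos: [0.5578, 0.1081, 0.0071]
ee_rot: [3.142, -0.0, -2.398]
force: [0.4, -0.5, -0.8]
finger_gap: 0.0227
gripper_force: 0.3
```

```bash
python3 -c "
from h import *
where()"
```

```text
seat frame 0.0253 -0.0989 z 0.0071 rpy [ 3.142 -0.    -2.398] F [ 0.4 -0.5 -0.8] 0.0227 24.6
```

Request:
play_rows --pt "0 0 0 -0.05 0.05 0 0.47" --pt "0 0 0 0 0 0 0.47"

```text
time_s: 24.77
eef_pos: [0.5577, 0.1083, 0.0071]
ee_rot: [-3.14, -0.002, -2.397]
force: [0.7, -6.5, 0.4]
finger_gap: 0.0228
gripper_force: 2.7
```

Request:
play_rows --pt "0 0 0 -0.05 0.05 0 0.47" --pt "0 0 0 0 0 0 0.47"

```text
time_s: 24.93
eef_pos: [0.5576, 0.1083, 0.0071]
ee_rot: [-3.139, -0.005, -2.397]
force: [2.4, -10.9, -0.5]
finger_gap: 0.0226
gripper_force: 5.0
```

Request:
play_rows --pt "0 0 0 -0.05 0.05 0 0.47" --pt "0 0 0 0 0 0 0.47"

```text
time_s: 25.1
eef_pos: [0.5575, 0.1084, 0.0071]
ee_rot: [-3.138, -0.007, -2.397]
force: [3.1, -16.8, -0.5]
finger_gap: 0.0225
gripper_force: 7.3
```

The clamp is shut on its stop. I'll release, lift and go look at the parts.

Request:
play_rows --pt "0 0 0 0.16 -0.16 0 0.47" --pt "0 0 0 0.14 -0.14 0 0.47" --pt "0 0 0 0 0 -0.4 0.47" --pt "0 0 0 0 0 -1 0.47" --pt "0 0 0 0 0 -1 0.47" --pt "0 0 0 0 0 -1 0.47" --pt "0 0 0 0 0 -1 0.47" --pt "0 0 0 0 0 -1 0.47" --pt "0 0 0 0 0 -1 0.47" --pt "0 0 0 0 0 -1 0.47"

```text
time_s: 25.93
eef_pos: [0.5575, 0.1035, 0.1947]
ee_rot: [3.142, 0.002, -2.397]
force: [0.4, 0.1, 0.1]
finger_gap: 0.0229
gripper_force: 0.0
```

Request:
play_rows --pt "0 0 -1 0 0 0 -1" --pt "0 0 -1 0 0 0 -1" --pt "0 0 -1 0 0 0 -1" --pt "0 0 -1 0 0 0 -1" --pt "0 0 -1 0 0 0 -1" --pt "0 0 -1 0 0 0 -1" --pt "0 0 -1 0 0 0 -1" --pt "0 0 -0.5 0 0 0 -1" --pt "0 0 0 0 0 0 -1"

```text
time_s: 26.68
eef_pos: [0.5576, 0.1035, 0.1932]
ee_rot: [-3.14, 0.001, -1.61]
force: [-0.4, -0.1, 0.6]
finger_gap: 0.0856
gripper_force: 0.0
```

```bash
python3 -c "
from h import *
where();go(.5,-.28,.22,FY-np.pi/2)"
```

```text
seat frame 0.0254 -0.1036 z 0.1932 rpy [-3.14e+00  1.00e-03 -1.61e+00] F [-0.4 -0.1  0.6] 0.0856 26.6833
shift [15.42  1.71 -1.09] turnz 0.02
```

Request:
play_rows --pt "0 0 0 0.96 0.11 -0.07 -1" --pt "0 0 0 0.96 0.11 -0.07 -1" --pt "0 0 0 0.96 0.11 -0.07 -1" --pt "0 0 0 0.96 0.11 -0.07 -1" --pt "0 0 0 0.96 0.11 -0.07 -1" --pt "0 0 0 0.96 0.11 -0.07 -1" --pt "0 0 0 0.96 0.11 -0.07 -1" --pt "0 0 0 0.96 0.11 -0.07 -1"

```text
time_s: 27.35
eef_pos: [0.5275, -0.0888, 0.2071]
ee_rot: [-3.14, 0.001, -1.614]
force: [0.5, 0.4, -0.8]
finger_gap: 0.0854
gripper_force: 0.0
```

Request:
play_rows --pt "0 0 0 0.96 0.11 -0.07 -1" --pt "0 0 0 0.96 0.11 -0.07 -1" --pt "0 0 0 0.96 0.11 -0.07 -1" --pt "0 0 0 0.96 0.11 -0.07 -1" --pt "0 0 0 0.96 0.11 -0.07 -1" --pt "0 0 0 0.96 0.11 -0.07 -1" --pt "0 0 0 0.96 0.11 -0.07 -1" --pt "0 0 0 0.96 0.11 -0.07 -1" --pt "0 0 0 0 0 0 -1" --pt "0 0 0 0 0 0 -1"

```text
time_s: 28.18
eef_pos: [0.4978, -0.2797, 0.2206]
ee_rot: [-3.141, 0.0, -1.616]
force: [0.5, 0.4, 0.4]
finger_gap: 0.0851
gripper_force: 0.0
```

```bash
python3 - <<'E'
from h import *
where();m=shot('w6')
t=cams.grab_frame('top')[:,:,::-1]; cv2.imwrite('pics/top6.png',t); cv2.imwrite('pics/side6.png',cams.grab_frame('side')[:,:,::-1])
a=cv2.imread('pics/w6.png')
for n,P in dict(relay=(.563,-.114,.03),cap=(.569,-.258,.03),hs=(.55,-.377,.03),term=(.439,-.152,.03),buz=(.418,-.30,.03)).items(): print(n,proj(m,P).round(0))
a=a[0:330,180:470]
cv2.imwrite('pics/w6c.png',cv2.convertScaleAbs(cv2.resize(a,None,fx=1.8,fy=1.8,interpolation=cv2.INTER_CUBIC),alpha=1.2))
E
```

```text
seat frame -0.019 -0.4888 z 0.2206 rpy [-3.141  0.    -1.616] F [0.5 0.4 0.4] 0.0851 28.1833
[ 0.4979 -0.2789  0.2205] [-3.1409e+00  4.0000e-04 -1.6141e+00] [-0.24  0.29  0.22 -0.   -1.5   0.19] 28.2333
relay [[276. 300.]]
cap [[259. 190.]]
hs [[266.  77.]]
term [[375. 270.]]
buz [[395. 147.]]
```

View pics/w6c.png

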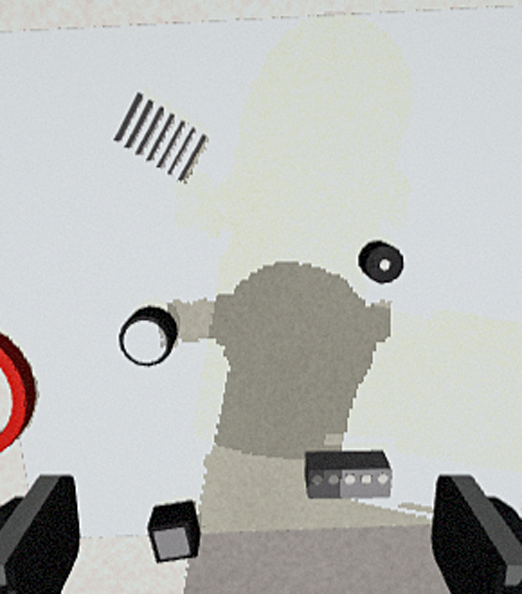

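The parts view shows: capacitor top centre at crop (148,338), relay top (175,541), buzzer top centre (384,264), heat-sink corners (137,92), (208,135), (184,183) and (114,137), and the terminal's top face with screws from (318,480) to (382,478). Next I compute part poses, and pocket centres from w1.

```bash
python3 - <<'E'
from h import *
m=ld('w6'); c=lambda u,v:(u/1.8+180,v/1.8)
mt=cams.camera_model('top'); ms=cams.camera_model('side')
def P(l,z): return np.array([onz(m,*c(*p),z)[:2] for p in l])
def rep(n,l,z):
    q=P(l,z); print(n,q.mean(0).round(4)); 
    if len(l)==4:
        e=[q[1]-q[0],q[2]-q[1],q[2]-q[3],q[3]-q[0]]
        print('   len',[round(float(np.linalg.norm(v)),4) for v in e],'ang',[round(float(np.arctan2(v[1],v[0])),3) for v in e])
rep('cap',[(148,338)],.03);rep('buz',[(384,264)],.028)
rep('hs',[(137,92),(208,135),(184,183),(114,137)],.03)
rep('relay',[(157,531),(191,526),(197,553),(159,561)],.03)
rep('term',[(307,476),(390,471),(391,496),(308,500)],.03)
rep('screws',[(318,480),(350,478.5),(382,478)],.03)
# pockets from w1: tray pose then
m1=ld('w1'); c1=lambda u,v:(u/2+210,v/2+40)
T=np.array([.47305,.17405]); a=.0807
def tf(p): 
    d=onz(m1,*c1(*p),.023)[:2]-T; return np.array([d@[np.cos(a),np.sin(a)], d@[-np.sin(a),np.cos(a)]])*1000
for n,l in dict(p1=[(264,454),(320,454),(292,430),(292,480)],p2=[(258,376),(313,371),(315,418),(261,424)],p3=[(232,321),(328,312),(330,352),(235,362)],p4=[(234,249),(316,240),(318,296),(237,305)],p5=[(246,203),(295,203),(270,180),(270,228)]).items():
    q=np.array([tf(x) for x in l]); print(n,q.mean(0).round(1),(q.max(0)-q.min(0)).round(1))
E
```

```text
cap [ 0.5657 -0.2603]
buz [ 0.4192 -0.2997]
hs [ 0.5469 -0.3772]
   len [0.0448, 0.0298, 0.0461, 0.0275] ang [2.575, 1.019, 2.525, 0.976]
relay [ 0.5605 -0.1122]
   len [0.024, 0.022, 0.0277, 0.0243] ang [-3.018, 1.688, -2.946, 1.536]
term [ 0.4403 -0.1515]
   len [0.0555, 0.0189, 0.0563, 0.0182] ang [-3.118, 1.629, -3.13, 1.59]
screws [ 0.4396 -0.1568]
p1 [ 0.3 94.9] [37.  37.1]
p2 [ 0.6 53.4] [36.3 33.9]
p3 [ 0.9 11.7] [60.7 27.4]
p4 [  0.7 -29.7] [51.2 35.5]
p5 [  0.8 -71.9] [28.8 28.1]
```

```bash
python3 -c "
from h import *
where();go(.5657,-.2603,.07,FY-np.pi/2)"
```

```text
seat frame -0.0187 -0.4874 z 0.2205 rpy [-3.141  0.    -1.612] F [-0.2  0.3 -1. ] 0.0854 28.3333
shift [-0.83 -2.67  6.02] turnz -0.01
```

Request:
play_rows --pt "0 0 0 -0.28 -0.89 1 -0.2" --pt "0 0 0 -0.28 -0.89 1 -0.2" --pt "0 0 0 -0.27 -0.89 1 -0.2" --pt "0 0 0 0 0 1 -0.2" --pt "0 0 0 0 0 1 -0.2" --pt "0 0 0 0 0 1 -0.2" --pt "0 0 0 0 0 0 -0.2" --pt "0 0 0 0 0 0 -0.2"

```text
time_s: 29.0
eef_pos: [0.5648, -0.2602, 0.0697]
ee_rot: [3.139, 0.0, -1.611]
force: [0.4, -0.4, 0.7]
finger_gap: 0.0515
gripper_force: 0.0
```

```bash
python3 - <<'E'
from h import *
where();m=shot('w7')
g=cv2.cvtColor(cv2.imread('pics/w7.png'),cv2.COLOR_BGR2GRAY)
print(proj(m,(.5657,-.2603,.03)).round(1), proj(m,(.5657,-.2603,.0)).round(1))
u,v=proj(m,(.5657,-.2603,.03))[0].astype(int)
for r in range(v-60,v+70,10): print(r,g[r,u-80:u+81:8])
E
```

```text
seat frame 0.0472 -0.4667 z 0.0697 rpy [ 3.139  0.    -1.611] F [ 0.4 -0.4  0.7] 0.0515 29.0
[ 0.566  -0.2609  0.0716] [-3.1406e+00 -1.0000e-03 -1.6110e+00] [-0.18  0.46  0.08  0.   -1.2   0.14] 29.05
[[320.2 214.5]] [[320.2 201.2]]
154 [186 188 189 188 189 187 186 187 187 188 189 186 188 190 187 189 188 186
 187 186 187]
164 [188 188 188 187 188 187 189 187 187 187 187 193 193 153 146 187 186 186
 189 190 186]
174 [188 186 188 188 187 187 187 189 193 119 125 121 124 119 127 123 122 112
 194 186 185]
184 [190 186 189 187 189 191 186 155 118  57   1 132 127 118 127 123 128 120
 124 116 187]
194 [189 188 188 189 189 188 154 128   1  10  11   6  40 120 121 127 118 120
 119 117 105]
204 [189 155 146 149 149 148 128   3 118 108 108 108   7 125 130 119 130 128
 124 121 130]
214 [192 155 151 154 153 123 127   3 113 110 110 108 124 118 121 122 123 124
 122 114 126]
224 [187 150 147 152 193 148 124  12 108 109 112 110  27 120 124 118 126 129
 126 120 122]
234 [187 187 189 188 189 189 120 120   1 121 117   0 121 123 119 118 117 119
 124 120 123]
244 [188 188 189 187 185 189 125 123 121 123 124 123 123 127 118 120 126 119
 121 125 123]
254 [188  75  52  41 188 187 189 126 125 123 127 121 125 128 125 124 127 126
  35  62 127]
264 [ 96  68  15   8 188 188 113 129 121 130 128 129 129 121 123 127 129 130
   6  61  75]
274 [ 61  64  19   2 189 187 124 116 126 121 126 126 119 130 125 124 121 131
   8  48  64]
```

```bash
cat >> h.py <<'E'
def capfind(n,z=.03,guess=(320,215)):
    m=ld(n); g=cv2.cvtColor(cv2.imread(f'pics/{n}.png'),cv2.COLOR_BGR2GRAY)
    cs,hi=cv2.findContours((g<70).astype(np.uint8),cv2.RETR_CCOMP,cv2.CHAIN_APPROX_NONE)
    best=None
    for c,h in zip(cs,hi[0]):
        if h[3]>=0 and len(c)>25:
            (x,y),ax,_=cv2.fitEllipse(c)
            if np.hypot(x-guess[0],y-guess[1])<60: print('hole',round(x,1),round(y,1),np.round(ax,1),onz(m,x,y,z).round(4))
E
python3 -c "
from h import *
capfind('w7')
where()"
```

```text
hole 317.0 216.8 [38.7 40.3] [ 0.5679 -0.2587  0.03  ]
seat frame 0.0485 -0.4673 z 0.0716 rpy [-3.141e+00 -1.000e-03 -1.611e+00] F [-0.2 -0.4  1.2] 0.0513 29.05
```

Request:
play_rows --pt "0 0 0 -0.09 -0.08 0.8 -0.2" --pt "0 0 0 0 0 1 -0.2" --pt "0 0 0 0 0 1 -0.2" --pt "0 0 0 0 0 0.8 -0.2" --pt "0 0 0 0 0 0.4 -0.2" --pt "0 0 0 0 0 0 -0.2" --pt "0 0 0 0 0 0 -0.2"

```text
time_s: 29.63
eef_pos: [0.5687, -0.2594, -0.028]
ee_rot: [-3.139, -0.001, -1.612]
force: [0.0, -0.3, 0.3]
finger_gap: 0.0511
gripper_force: 0.0
```

Request:
play_rows --pt "0 0 0 0 0 0.1 -0.2" --pt "0 0 0 0 0 0.1 -0.2" --pt "0 0 0 0 0 0 -0.2"

```text
time_s: 29.88
eef_pos: [0.568, -0.259, -0.034]
ee_rot: [-3.14, -0.0, -1.612]
force: [-0.3, 0.2, 0.2]
finger_gap: 0.0509
gripper_force: 0.0
```

Request:
play_rows --pt "0 0 0 0 0 0.08 -0.2" --pt "0 0 0 0 0 0 -0.2"

```text
time_s: 30.05
eef_pos: [0.5674, -0.2589, -0.0368]
ee_rot: [-3.141, 0.0, -1.612]
force: [-0.0, 0.1, 0.3]
finger_gap: 0.0514
gripper_force: 0.0
```

Request:
play_rows --pt "0 0 0 0 0 0.08 -0.2" --pt "0 0 0 0 0 0 -0.2"

```text
time_s: 30.22
eef_pos: [0.5678, -0.2591, -0.0382]
ee_rot: [-3.141, -0.0, -1.612]
force: [-0.7, 1.9, 5.0]
finger_gap: 0.0513
gripper_force: 1.9
```

Request:
play_rows --pt "0 0 0 0 0 0.08 -0.2" --pt "0 0 0 0 0 0 -0.2"

```text
time_s: 30.38
eef_pos: [0.5678, -0.2591, -0.0383]
ee_rot: [-3.141, -0.001, -1.611]
force: [-5.1, 4.9, 15.9]
finger_gap: 0.0512
gripper_force: 7.9
```

Table contact at TCP z = -0.038 with a 51 mm gap, so the tips sit 38 mm behind the TCP. Raise, then grip.

Request:
play_rows --pt "0 0 0 0 0 -0.45 -0.2" --pt "0 0 0 0 0 -0.45 -0.2" --pt "0 0 0 0 0 0 1" --pt "0 0 0 0 0 0 1" --pt "0 0 0 0 0 0 1" --pt "0 0 0 0 0 0 1" --pt "0 0 0 0 0 0 1" --pt "0 0 0 0 0 0 1"

```text
time_s: 31.05
eef_pos: [0.5689, -0.2595, -0.0162]
ee_rot: [-3.138, -0.001, -1.611]
force: [-2.4, 2.2, 10.7]
finger_gap: 0.0308
gripper_force: 58.4
```

Request:
play_rows --pt "0 0 0 0 0 0 1" --pt "0 0 0 0 0 0 1" --pt "0 0 0 0 0 -0.3 1" --pt "0 0 0 0 0 -0.5 1" --pt "0 0 0 0 0 -0.8 1" --pt "0 0 0 0 0 -0.8 1" --pt "0 0 0 0 0 -0.8 1" --pt "0 0 0 0 0 -0.8 1" --pt "0 0 0 0 0 0 1" --pt "0 0 0 0 0 0 1"

```text
time_s: 31.88
eef_pos: [0.568, -0.259, 0.0825]
ee_rot: [-3.14, 0.0, -1.612]
force: [0.2, 0.4, -1.2]
finger_gap: 0.0312
gripper_force: 59.5
```

```bash
python3 -c "
from h import *
shot('w8');where();capfind('w8',.115,(320,270))
o=monitor.get_obs();m=ld('w8');M=rot(o['ee_rot'])
print(M.T@(onz(m,320,275,.115)-o['eef_pos']))
gos(0,.0955,.10,FY-np.pi/2)"
```

```text
[ 0.5671 -0.2586  0.0811] [ 3.1410e+00  8.0000e-04 -1.6124e+00] [-0.18  0.45  0.1  -0.   -1.22  0.14] 31.9333
seat frame 0.0495 -0.465 z 0.0811 rpy [ 3.141e+00  1.000e-03 -1.612e+00] F [-0.5  0.3 -1.6] 0.0316 31.9333
hole 268.3 295.2 [ 9.7 14.6] [ 0.5947 -0.244   0.115 ]
hole 321.7 282.0 [56.  62.3] [ 0.5682 -0.2503  0.115 ]
[-0.00460968 -0.00155818 -0.03387781]
shift [-22.42   2.    -0.74] turnz -0.01
```

```bash
cat >> h.py <<'E'
def intool(n,u,v,ztop,pose):
    m=ld(n); M=rot(pose[1]); return (M.T@(onz(m,u,v,ztop)-pose[0])).round(4)
E
python3 -c "
from h import *
P=([.5671,-.2586,.0811],[3.141,.0008,-1.6124])
for z in (.115,.127,.13): print(z,intool('w8',321.7,282.0,z,P))
m=ld('w8'); g=cv2.cvtColor(cv2.imread('pics/w8.png'),cv2.COLOR_BGR2GRAY)
cv2.imwrite('pics/w8c.png',cv2.resize(cv2.imread('pics/w8.png')[180:400,200:440],None,fx=2.5,fy=2.5))"
```

```text
0.115 [-0.0084 -0.0007 -0.0339]
0.127 [-0.0012 -0.0007 -0.0459]
0.13 [ 0.0006 -0.0007 -0.0489]
```

View pics/w8c.png

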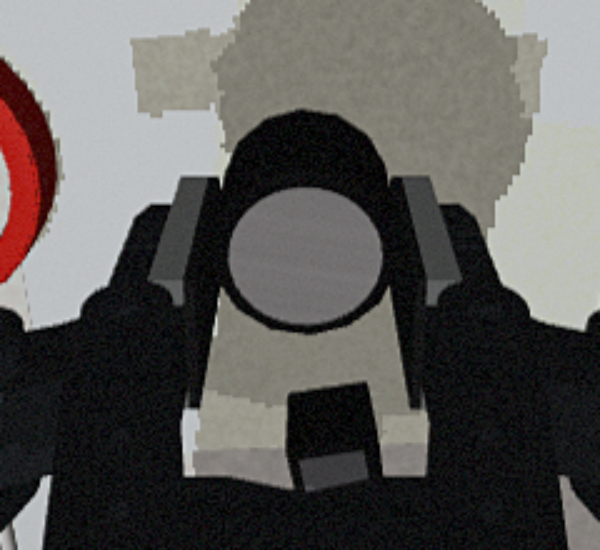

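Capacitor held upright and centred: top disk at crop (306,256), symmetric between the fingers. Carry it to pocket 1.

Request:
play_rows --pt "0 0 0 -0.97 0.09 -0.1 1" --pt "0 0 0 -0.97 0.09 -0.1 1" --pt "0 0 0 -0.97 0.09 -0.1 1" --pt "0 0 0 -0.97 0.09 0 1" --pt "0 0 0 -0.97 0.09 0 1" --pt "0 0 0 -0.97 0.09 0 1" --pt "0 0 0 -0.97 0.09 0 1" --pt "0 0 0 -0.97 0.09 0 1" --pt "0 0 0 -0.97 0.09 0 1" --pt "0 0 0 -0.97 0.09 0 1"

```text
time_s: 32.77
eef_pos: [0.5536, -0.0146, 0.0876]
ee_rot: [3.138, -0.0, -1.612]
force: [0.4, 0.4, -1.1]
finger_gap: 0.0308
gripper_force: 59.5
```

Request:
play_rows --pt "0 0 0 -0.97 0.09 0 1" --pt "0 0 0 -0.97 0.09 0 1" --pt "0 0 0 -0.97 0.09 0 1" --pt "0 0 0 -0.97 0.09 0 1" --pt "0 0 0 -0.97 0.09 0 1" --pt "0 0 0 -0.97 0.09 0 1" --pt "0 0 0 -0.97 0.09 0 1" --pt "0 0 0 -0.97 0.09 0 1" --pt "0 0 0 -0.97 0.09 0 1" --pt "0 0 0 -0.97 0.09 0 1"

```text
time_s: 33.6
eef_pos: [0.5413, 0.2282, 0.0875]
ee_rot: [3.139, -0.002, -1.612]
force: [0.7, -0.1, -1.1]
finger_gap: 0.0313
gripper_force: 59.5
```

Request:
play_rows --pt "0 0 0 -0.97 0.09 0 1" --pt "0 0 0 -0.97 0.09 0 1" --pt "0 0 0 -0.97 0.09 0 1" --pt "0 0 0 0 0 0 1" --pt "0 0 0 0 0 0 1" --pt "0 0 0 0 0 0 1"

```text
time_s: 34.1
eef_pos: [0.538, 0.2998, 0.0878]
ee_rot: [3.14, -0.002, -1.612]
force: [0.5, 0.3, -0.6]
finger_gap: 0.031
gripper_force: 59.5
```

```bash
python3 -c "
from h import *
shot('w9');where();gos(0,.0953,.02,FY-np.pi/2)
o=monitor.get_obs()
capfind('w9',o['eef_pos'][2]+.046,(320,280))"
```

```text
[0.5383 0.2995 0.0882] [ 3.1401e+00 -1.4000e-03 -1.6125e+00] [ 0.76  0.44  0.09 -0.   -1.23 -0.8 ] 34.15
seat frame -0.0019 0.0915 z 0.0882 rpy [ 3.140e+00 -1.000e-03 -1.613e+00] F [-0.6  0.  -0.4] 0.031 34.15
shift [-0.16 -0.08  2.73] turnz -0.01
hole 321.4 339.3 [ 86.  103.3] [0.5394 0.3304 0.1342]
hole 321.6 281.9 [56.  62.7] [0.5381 0.3002 0.1342]
```

Request:
play_rows --pt "0 0 0 -0.13 -0.08 0.7 1" --pt "0 0 0 0 0 0.8 1" --pt "0 0 0 0 0 0.8 1" --pt "0 0 0 0 0 0.4 1" --pt "0 0 0 0 0 0.2 1" --pt "0 0 0 0 0 0.1 1" --pt "0 0 0 0 0 0 1"

```text
time_s: 34.73
eef_pos: [0.5412, 0.3034, 0.0145]
ee_rot: [-3.141, 0.0, -1.612]
force: [0.6, -0.3, 0.2]
finger_gap: 0.0315
gripper_force: 59.5
```

Request:
play_rows --pt "0 0 0 0 0 0.1 1" --pt "0 0 0 0 0 0.1 1" --pt "0 0 0 0 0 0.1 1" --pt "0 0 0 0 0 0 1"

```text
time_s: 35.07
eef_pos: [0.5407, 0.3036, 0.0065]
ee_rot: [3.141, -0.0, -1.612]
force: [0.2, -0.9, -0.6]
finger_gap: 0.0312
gripper_force: 59.5
```

```bash
python3 -c "
from h import *
where()"
```

```text
seat frame 0.0003 0.0957 z 0.0065 rpy [ 3.141 -0.    -1.612] F [ 0.2 -0.9 -0.6] 0.0312 35.0667
```

Request:
play_rows --pt "0 0 0 0.03 0 0.1 1" --pt "0 0 0 0 0 0.1 1" --pt "0 0 0 0 0 0 1"

```text
time_s: 35.32
eef_pos: [0.5404, 0.3026, 0.0011]
ee_rot: [3.141, -0.001, -1.612]
force: [0.6, -0.4, -0.4]
finger_gap: 0.0311
gripper_force: 59.5
```

Request:
play_rows --pt "0 0 0 0 0 0.1 1" --pt "0 0 0 0 0 0.1 1" --pt "0 0 0 0 0 0 1"

```text
time_s: 35.57
eef_pos: [0.5404, 0.3026, -0.004]
ee_rot: [3.141, -0.001, -1.612]
force: [0.1, -0.4, -0.8]
finger_gap: 0.0312
gripper_force: 59.5
```

Request:
play_rows --pt "0 0 0 0 0 0.08 1" --pt "0 0 0 0 0 0 1"

```text
time_s: 35.73
eef_pos: [0.541, 0.303, -0.0051]
ee_rot: [-3.141, 0.0, -1.612]
force: [-0.2, 1.0, 1.3]
finger_gap: 0.0313
gripper_force: 59.8
```

Capacitor is on the floor. Release, lift and go to the relay.

Request:
play_rows --pt "0 0 0 0 0 0 -0.1" --pt "0 0 0 0 0 0 -0.1" --pt "0 0 0 0 0 0 -0.1" --pt "0 0 0 0 0 0 -0.1" --pt "0 0 0 0 0 0 -0.1" --pt "0 0 0 0 0 -0.5 -0.1" --pt "0 0 0 0 0 -1 -0.1" --pt "0 0 0 0 0 -1 -0.1" --pt "0 0 0 0 0 -1 -0.1" --pt "0 0 0 0 0 -0.5 -0.1"

```text
time_s: 36.57
eef_pos: [0.5423, 0.3036, 0.0984]
ee_rot: [-3.137, 0.003, -1.612]
force: [1.3, -0.3, 0.8]
finger_gap: 0.047
gripper_force: 0.0
```

```bash
python3 -c "
from h import *
shot('w10');where();capfind('w10',.041,(320,220))
for u,v in proj(ld('w10'),[[*sw(0,.0953),.041]]): print(u,v)
go(.5605,-.1122,.075,FY-np.pi/2)"
```

```text
[0.5432 0.3041 0.1002] [-3.1349  0.0043 -1.6114] [ 0.76  0.43  0.12  0.   -1.25 -0.8 ] 36.6167
seat frame 0.0028 0.0963 z 0.1002 rpy [-3.135  0.004 -1.611] F [ 0.  -0.2  2.8] 0.0468 36.6167
hole 323.8 206.3 [36.9 38.1] [0.541  0.3037 0.041 ]
324.63775454162027 205.64916661568978
shift [16.62 -1.36  0.94] turnz -0.0
```

Capacitor is within 1 mm of the pocket centre. Moving to the relay.

Request:
play_rows --pt "0 0 0 0.98 -0.08 0 -0.1" --pt "0 0 0 0.98 -0.08 0 -0.1" --pt "0 0 0 0.98 -0.08 0 -0.1" --pt "0 0 0 0.98 -0.08 0 -0.1" --pt "0 0 0 0.98 -0.08 0 -0.1" --pt "0 0 0 0.98 -0.08 0 -0.1" --pt "0 0 0 0.98 -0.08 0 -0.1" --pt "0 0 0 0.98 -0.08 0 -0.1" --pt "0 0 0 0.98 -0.08 0 -0.1"

```text
time_s: 37.37
eef_pos: [0.5495, 0.0807, 0.0945]
ee_rot: [3.141, 0.0, -1.612]
force: [0.3, 0.1, 0.3]
finger_gap: 0.0469
gripper_force: 0.0
```

Request:
play_rows --pt "0 0 0 0.98 -0.08 0 -0.1" --pt "0 0 0 0.98 -0.08 0 -0.1" --pt "0 0 0 0.98 -0.08 0 -0.1" --pt "0 0 0 0.98 -0.08 0 -0.1" --pt "0 0 0 0.98 -0.08 0.3 -0.1" --pt "0 0 0 0.98 -0.08 0.3 -0.1" --pt "0 0 0 0.98 -0.08 0.3 -0.1" --pt "0 0 0 0.94 -0.08 0 -0.1" --pt "0 0 0 0 0 0 -0.1" --pt "0 0 0 0 0 0 -0.1"

```text
time_s: 38.2
eef_pos: [0.5574, -0.1147, 0.0718]
ee_rot: [3.141, -0.0, -1.614]
force: [-0.2, 0.2, 0.0]
finger_gap: 0.0471
gripper_force: 0.0
```

```bash
python3 - <<'E'
from h import *
where();m=shot('w11')
g=cv2.cvtColor(cv2.imread('pics/w11.png'),cv2.COLOR_BGR2GRAY)
u,v=proj(m,(.5605,-.1122,.03))[0].astype(int);print(u,v)
for r in range(v-60,v+45,7): print(r,' '.join('%3d'%x for x in g[r,u-54:u+55:6]))
E
```

```text
seat frame 0.0339 -0.3216 z 0.0718 rpy [ 3.141 -0.    -1.614] F [-0.2  0.2  0. ] 0.0471 38.2
[ 0.5575 -0.1138  0.072 ] [ 3.1414e+00  2.0000e-04 -1.6131e+00] [ 0.07  0.36 -0.07 -0.   -1.14 -0.12] 38.25
317 217
157 192 190 191 191 192 191 192 192 193 190 193 193 190 190 191 191 190 192 192
164 192 191 191 189 193 191 191 191 193 193 193 124 122 122 119 199 199 190 191
171 191 194 192 192 194 192 193 192 133 132 122 122 128 131 128 130 129 129 127
178 192 194 191 194 192 191 196 134 134 127 127 131 133 130 132 124 124 129 123
185 194 194 194 194 194 199 133 138  63   1   6   0 128 128 129 129 131 125 128
192 192 194 193 192 195   6  18   8   0   2   3   9 128 123 122 120 120 124 129
199 157 158 151 200 172   7  20  16  17   4  47   0 130 131 132 124 125 133 116
206 152 154 155 159 158   7  87  89  84  58  66  16 141 134 128 134 128 123 121
213 156 154 154 156 151  30  93  90  90  60  67  15  32 129 128 123 129 124 130
220 133 148 132 131 126  22  88  87  88  65  64  69   9 109 108 110 108 113 110
227 187 185 193 188 132 136  83  87  87  51  65  64  15 107 107 111 116 103 112
234 191 189 188 194 130 135  15  17  14   7  43 107 112 107 101 106 105 109 103
241 192 188 184 192 202 132 132 130 135 134 106 105 111 104 112 110 104 105 111
248 187 190 189 187 194 128 131 131 135 129 111 108 108 111 116 107 105 111 114
255  71   0 192 188 187 121 132 130 136 126 105 115 112 111 105 107 111 104 109
```

```bash
cat >> h.py <<'E'
def panel(n,guess,z,lo,hi,rad=45,ker=3):
    "bright/grey region by threshold near guess pixel -> min area rect on plane z"
    m=ld(n); g=cv2.medianBlur(cv2.cvtColor(cv2.imread(f'pics/{n}.png'),cv2.COLOR_BGR2GRAY),3)
    k=((g>=lo)&(g<=hi)).astype(np.uint8)*255; mk=np.zeros_like(k); cv2.circle(mk,(int(guess[0]),int(guess[1])),rad,255,-1); k&=mk
    k=cv2.morphologyEx(k,cv2.MORPH_OPEN,np.ones((ker,ker)))
    nn,lab,st,ce=cv2.connectedComponentsWithStats(k)
    i=1+np.argmax(st[1:,4]); cnt=max(cv2.findContours((lab==i).astype(np.uint8),0,cv2.CHAIN_APPROX_NONE)[0],key=len)[:,0]
    P=np.array([onz(m,u,v,z)[:2] for u,v in cnt],np.float32)
    r=cv2.minAreaRect(P*1000); print(n,'px',ce[i].round(1),'area',st[i,4],'rect mm',np.round(r[0],1),np.round(r[1],1),'ang',round(np.radians(r[2]),3),'bbox',st[i,:4]); return r
E
python3 -c "
from h import *
panel('w11',(303,217),.03,40,102,40)
panel('w11',(303,215),.03,0,102,45)"
```

```text
w11 px [312.6 216.2] area 993 rect mm [ 563.6 -112.8] [22.2 22.8] ang 0.141 bbox [295 199  36  35]
w11 px [312.6 210.2] area 2245 rect mm [ 563.7 -116.9] [30.6 37.3] ang 0.137 bbox [288 182  50  57]
```

```bash
python3 -c "
from h import *
go(.5637,-.113,-.018,.14-np.pi/2)"
```

```text
shift [-0.04 -0.25  3.6 ] turnz -1.74
```

Request:
play_rows --pt "0 0 0 -0.04 -0.25 0 -0.1" --pt "0 0 -0.87 0 0 0 -0.1" --pt "0 0 -0.87 0 0 0 -0.1" --pt "0 0 0 0 0 0.8 -0.1" --pt "0 0 0 0 0 1 -0.1" --pt "0 0 0 0 0 1 -0.1" --pt "0 0 0 0 0 0.5 -0.1" --pt "0 0 0 0 0 0.3 -0.1" --pt "0 0 0 0 0 0 -0.1" --pt "0 0 0 0 0 0 -0.1"

```text
time_s: 39.08
eef_pos: [0.5647, -0.1124, -0.0173]
ee_rot: [-3.141, -0.0, -1.429]
force: [0.6, -0.8, 0.6]
finger_gap: 0.0467
gripper_force: 0.0
```

Request:
play_rows --pt "0 0 0 0 0 0 1" --pt "0 0 0 0 0 0 1" --pt "0 0 0 0 0 0 1" --pt "0 0 0 0 0 0 1" --pt "0 0 0 0 0 0 1" --pt "0 0 0 0 0 0 1" --pt "0 0 0 0 0 0 1" --pt "0 0 0 0 0 0 1"

```text
time_s: 39.75
eef_pos: [0.5654, -0.1129, -0.0161]
ee_rot: [-3.138, -0.001, -1.429]
force: [-1.1, 1.3, 5.5]
finger_gap: 0.0283
gripper_force: 60.5
```

```bash
python3 -c "
from h import *
where()"
```

```text
seat frame 0.0419 -0.3194 z -0.0161 rpy [-3.138e+00 -1.000e-03 -1.429e+00] F [-1.1  1.3  5.5] 0.0283 39.75
```

Request:
play_rows --pt "0 0 0 0 0 -0.3 1" --pt "0 0 0 0 0 -0.7 1" --pt "0 0 0 0 0 -0.8 1" --pt "0 0 0 0 0 -0.8 1" --pt "0 0 0 0 0 -0.8 1" --pt "0 0 0 0 0 -0.8 1" --pt "0 0 0.87 0 0 0 1" --pt "0 0 0.87 0 0 0 1" --pt "0 0 0 0 0 0 1" --pt "0 0 0 0 0 0 1"

```text
time_s: 40.58
eef_pos: [0.5636, -0.1129, 0.0873]
ee_rot: [3.141, 0.0, -1.61]
force: [-0.2, -0.3, -1.0]
finger_gap: 0.0282
gripper_force: 59.8
```

```bash
cat >> h.py <<'E'
def held(n,guess,lo,hi,top,rad=45,ker=3):
    "rect of the held part's top face in tool axes (mm); top = height of top above the TCP"
    shot(n); o=monitor.get_obs(); z=o['eef_pos'][2]+top
    r=panel(n,guess,z,lo,hi,rad,ker); p=np.array([r[0][0]/1000,r[0][1]/1000,z]); t=rot(o['ee_rot']).T@(p-o['eef_pos'])
    print('in tool mm',(t*1000).round(1),'yaw',o['ee_rot'][2].round(4))
E
python3 -c "
from h import *
held('w12',(321,282),40,102,.046,45)
where();gos(0,.0537,.088,FY-np.pi/2)"
```

```text
[ 0.5636 -0.113   0.0871] [ 3.1411  0.     -1.6094] [ 0.07  0.36 -0.03 -0.   -1.18 -0.11] 40.6333
w12 px [321.7 279.8] area 2264 rect mm [ 563.6 -112.9] [21.9 22.1] ang 1.533 bbox [296 258  52  45]
in tool mm [ -0.   0. -46.] yaw -1.6094
seat frame 0.0401 -0.3196 z 0.0871 rpy [ 3.141  0.    -1.609] F [-0.6 -0.1 -0.6] 0.0287 40.6333
shift [-14.93   1.58  -0.03] turnz 0.02
```

Request:
play_rows --pt "0 0 0 -0.98 0.1 -0.05 1" --pt "0 0 0 -0.98 0.1 -0.05 1" --pt "0 0 0 -0.98 0.1 0 1" --pt "0 0 0 -0.98 0.1 0 1" --pt "0 0 0 -0.98 0.1 0 1" --pt "0 0 0 -0.98 0.1 0 1" --pt "0 0 0 -0.98 0.1 0 1" --pt "0 0 0 -0.98 0.1 0 1"

```text
time_s: 41.3
eef_pos: [0.5516, 0.0848, 0.0895]
ee_rot: [3.141, -0.0, -1.61]
force: [0.7, -0.3, 0.6]
finger_gap: 0.0283
gripper_force: 59.8
```

Request:
play_rows --pt "0 0 0 -0.98 0.1 0 1" --pt "0 0 0 -0.98 0.1 0 1" --pt "0 0 0 -0.98 0.1 0 1" --pt "0 0 0 -0.98 0.1 0 1" --pt "0 0 0 -0.98 0.1 0 1" --pt "0 0 0 -0.98 0.1 0 1" --pt "0 0 0 -0.98 0.1 0 1" --pt "0 0 0 -0.1 0 0 1" --pt "0 0 0 0 0 0 1" --pt "0 0 0 0 0 0 1"

```text
time_s: 42.13
eef_pos: [0.5415, 0.2579, 0.0894]
ee_rot: [3.141, -0.001, -1.611]
force: [-0.4, -1.2, 0.2]
finger_gap: 0.0285
gripper_force: 59.8
```

```bash
python3 -c "
from h import *
held('w13',(321,282),40,102,.046,45)
where();gos(0,.0537,.017,FY-np.pi/2)"
```

```text
[0.5416 0.2575 0.0895] [ 3.1411e+00 -6.0000e-04 -1.6115e+00] [ 0.7   0.4   0.05  0.   -1.21 -0.74] 42.1833
w13 px [321.6 279.9] area 2280 rect mm [541.5 258. ] [22.3 22.2] ang 1.534 bbox [296 258  52  46]
in tool mm [ -0.4   0.2 -46. ] yaw -1.6115
seat frame 0.0031 0.0497 z 0.0895 rpy [ 3.141e+00 -1.000e-03 -1.612e+00] F [-0.6  0.1 -1.4] 0.028 42.1833
shift [-0.16  0.12  2.9 ] turnz -0.0
```

Request:
play_rows --pt "0 0 0 -0.16 0.12 0.5 1" --pt "0 0 0 0 0 0.8 1" --pt "0 0 0 0 0 0.8 1" --pt "0 0 0 0 0 0.5 1" --pt "0 0 0 0 0 0.2 1" --pt "0 0 0 0 0 0.1 1" --pt "0 0 0 0 0 0 1" --pt "0 0 0 0 0 0 1"

```text
time_s: 42.85
eef_pos: [0.5397, 0.2624, 0.0182]
ee_rot: [-3.14, 0.001, -1.612]
force: [0.2, 0.7, -0.6]
finger_gap: 0.0283
gripper_force: 59.8
```

```bash
python3 -c "
from h import *
where();gos(0,.0537,-.0052,FY-np.pi/2)"
```

```text
seat frame 0.001 0.0545 z 0.0182 rpy [-3.140e+00  1.000e-03 -1.612e+00] F [ 0.2  0.7 -0.6] 0.0283 42.85
shift [0.03 0.04 0.94] turnz -0.01
```

Request:
play_rows --pt "0 0 0 0.02 0.04 0.2 1" --pt "0 0 0 0 0 0.2 1" --pt "0 0 0 0 0 0.1 1" --pt "0 0 0 0 0 0 1"

```text
time_s: 43.18
eef_pos: [0.5373, 0.2617, 0.0039]
ee_rot: [3.14, -0.001, -1.612]
force: [-0.7, -0.4, -0.5]
finger_gap: 0.0281
gripper_force: 59.8
```

Request:
play_rows --pt "0 0 0 0 0 0.1 1" --pt "0 0 0 0 0 0.1 1" --pt "0 0 0 0 0 0.1 1" --pt "0 0 0 0 0 0 1"

```text
time_s: 43.52
eef_pos: [0.5375, 0.2618, -0.0035]
ee_rot: [3.141, -0.001, -1.612]
force: [-0.4, 0.4, -0.3]
finger_gap: 0.0281
gripper_force: 59.8
```

Request:
play_rows --pt "0 0 0 0 0 0.08 1" --pt "0 0 0 0 0 0.04 1" --pt "0 0 0 0 0 0 1"

```text
time_s: 43.77
eef_pos: [0.538, 0.2621, -0.0051]
ee_rot: [-3.141, 0.0, -1.612]
force: [-2.0, -1.0, 4.1]
finger_gap: 0.0284
gripper_force: 60.3
```

Request:
play_rows --pt "0 0 0 0 0 0 -0.1" --pt "0 0 0 0 0 0 -0.1" --pt "0 0 0 0 0 0 -0.1" --pt "0 0 0 0 0 0 -0.1" --pt "0 0 0 0 0 0 -0.1" --pt "0 0 0 0 0 -0.5 -0.1" --pt "0 0 0 0 0 -1 -0.1" --pt "0 0 0 0 0 -1 -0.1" --pt "0 0 0 0 0 -1 -0.1" --pt "0 0 0 0 0 -0.5 -0.1"

```text
time_s: 44.6
eef_pos: [0.5393, 0.2626, 0.0977]
ee_rot: [-3.137, 0.002, -1.612]
force: [0.4, 0.3, 0.3]
finger_gap: 0.0469
gripper_force: 0.0
```

```bash
python3 -c "
from h import *
shot('w14');where()
u,v=proj(ld('w14'),[[*sw(0,.0537),.041]])[0]; print(u,v)
r=panel('w14',(u,v),.041,40,102,35); d=np.array(r[0])/1000-S; print(d@ux,d@uy)
go(.44,-.152,.075,FY-np.pi/2)"
```

```text
[0.5403 0.2631 0.0995] [-3.1349  0.0039 -1.6115] [ 0.71  0.39  0.05  0.   -1.23 -0.76] 44.65
seat frame 0.0016 0.0552 z 0.0995 rpy [-3.135  0.004 -1.612] F [ 1.1 -0.5  1.8] 0.0466 44.65
322.9111748178677 205.26265199976885
w14 px [324.  205.6] area 921 rect mm [537.9 262. ] [22.2 22.1] ang 1.533 bbox [309 191  31  30]
-0.0007911610996358864 0.05402975840566301
shift [16.76  3.34  0.89] turnz -0.0
```

Relay is seated. Moving to the terminal block.

Request:
play_rows --pt "0 0 0 0.98 0.2 0 -1" --pt "0 0 0 0.98 0.2 0 -1" --pt "0 0 0 0.98 0.2 0 -1" --pt "0 0 0 0.98 0.2 0 -1" --pt "0 0 0 0.98 0.2 0 -1" --pt "0 0 0 0.98 0.2 0 -1" --pt "0 0 0 0.98 0.2 0 -1" --pt "0 0 0 0.98 0.2 0 -1" --pt "0 0 0 0.98 0.2 0 -1"

```text
time_s: 45.4
eef_pos: [0.4832, 0.0424, 0.094]
ee_rot: [3.141, 0.0, -1.612]
force: [1.1, 0.1, 1.2]
finger_gap: 0.0856
gripper_force: 0.0
```

Request:
play_rows --pt "0 0 0 0.98 0.2 0 -1" --pt "0 0 0 0.98 0.2 0 -1" --pt "0 0 0 0.98 0.2 0 -1" --pt "0 0 0 0.98 0.2 0 -1" --pt "0 0 0 0.98 0.2 0.3 -1" --pt "0 0 0 0.98 0.2 0.3 -1" --pt "0 0 0 0.98 0.2 0.3 -1" --pt "0 0 0 0.98 0.14 0 -1" --pt "0 0 0 0 0 0 -1" --pt "0 0 0 0 0 0 -1"

```text
time_s: 46.23
eef_pos: [0.4368, -0.1516, 0.0714]
ee_rot: [3.141, 0.0, -1.614]
force: [0.3, 1.1, 0.2]
finger_gap: 0.0855
gripper_force: 0.0
```

```bash
python3 - <<'E'
from h import *
where();m=shot('w15')
g=cv2.cvtColor(cv2.imread('pics/w15.png'),cv2.COLOR_BGR2GRAY)
u,v=proj(m,(.44,-.152,.03))[0].astype(int);print(u,v)
for r in range(v-40,v+36,5): print(r,' '.join('%3d'%x for x in g[r,u-60:u+61:6]))
E
```

```text
seat frame -0.0851 -0.3634 z 0.0714 rpy [ 3.141  0.    -1.614] F [0.3 1.1 0.2] 0.0855 46.2333
[ 0.4372 -0.1509  0.0716] [ 3.1416e+00  1.0000e-04 -1.6133e+00] [ 0.01  0.16 -0.34 -0.   -1.07 -0.05] 46.2833
316 213
173 174 177 177 175 176 175 178 178 177 109 116 118 112 115 111 116 111 119 118 115  96
178 176 177 174 172 178 176 177 177 115 115 121 108 112 121 112 118 113 118 105 111 109
183 174 175 175 179 176 173 177 141 113 114 115 119 118 117 114 116 115 113 117 113 117
188 176 176 179 178  51  39  35  28  40  35  40  37  39  34  38  36  42 115 114 110 111
193 175 177 181 176  38  40  34  33  37  38  40  43  47  41  33  38  33 114 114 115 120
198 182 133 136 142 103  57  50  55  52  55  60  57  55  49  53  57  52 108 121 112 117
203 138 134 138 145  86 115  81 116  92  44  83  54  60  80  57  86  82 122 115 117 112
208 141 140 139 142 125 120  74 121 126  54  82  56  80  90  51  92  89 124 120 112 116
213 130 134 133 140  74  73  77  76  75  56  45  55  54  53  59  53  53 123 113 115 118
218 130 139 139 141  73  78  74  76  81  51  57  56  51  53  62  57  56 121 110 116 118
223 138 140 137 140  71  72  76  76  80  50  53  52  52  52  54  57  49 118 115 119 116
228 138 138 179 179 141 142 137 145 148 118 119 114 115 117 116 114 116 112 115 115 109
233 176 175 176 175 134 141 137 137 143 116 108 112 109 111 115 115 116 114 117 110 116
238 177 179 178 178 178 138 136 143 145 114 114 118 117 118 116 108 113 118 116 118 115
243 179 177 178 178 176 167 139 142 144 116 111 110 109 105 107 110 107 114 112 113 114
248 176 176 178 178 176 177 137 137 139 147 118 109 115 114 115 116 112 120 111 119 116
```

```bash
python3 - <<'E'
from h import *
m=ld('w15');g=cv2.GaussianBlur(cv2.cvtColor(cv2.imread('pics/w15.png'),cv2.COLOR_BGR2GRAY),(3,3),0).astype(int)
def line(ps,z):
    P=np.array([onz(m,u,v,z)[:2] for u,v in ps]); vx,vy,x,y=cv2.fitLine(P.astype(np.float32),cv2.DIST_HUBER,0,.0005,.0005).ravel(); return (round(float(x),4),round(float(y),4),round(float(np.arctan(vy/vx)),3) if abs(vx)>abs(vy) else round(float(-np.arctan(vx/vy)),3)), P
bot=[(c,next(r for r in range(235,205,-1) if g[r,c]<98)+.5) for c in range(286,350,2)]
mid=[(c,next(r for r in range(190,210) if g[r,c]>46)-.5) for c in range(286,350,2)]
L=[(next(c for c in range(265,300) if g[r,c]<100)-.5,r) for r in range(213,224)]
Rr=[(next(c for c in range(370,335,-1) if g[r,c]<85)+.5,r) for r in range(200,224)]
for n,l in (('bot',bot),('mid',mid),('L',L),('R',Rr)): print(n,line(l,.03)[0])
E
```

```text
bot (0.4436, -0.1426, -0.043)
mid (0.4491, -0.1646, -0.022)
L (0.4683, -0.1498, 0.016)
R (0.4123, -0.1545, -0.011)
```

```bash
python3 -c "
from h import *
go(.4403,-.1535,-.018,-1.6)"
```

```text
shift [ 0.1  -0.13  3.58] turnz -0.13
```

Request:
play_rows --pt "0 0 -0.13 0.1 -0.13 0.6 -1" --pt "0 0 0 0 0 1 -1" --pt "0 0 0 0 0 1 -1" --pt "0 0 0 0 0 0.6 -1" --pt "0 0 0 0 0 0.38 -1" --pt "0 0 0 0 0 0 -1" --pt "0 0 0 0 0 0 -1" --pt "0 0 0 0 0 0 1" --pt "0 0 0 0 0 0 1" --pt "0 0 0 0 0 0 1"

```text
time_s: 47.12
eef_pos: [0.4415, -0.1534, -0.0164]
ee_rot: [-3.139, -0.0, -1.598]
force: [-2.1, 2.3, 4.9]
finger_gap: 0.0538
gripper_force: 62.1
```

Request:
play_rows --pt "0 0 0 0 0 0 1" --pt "0 0 0 0 0 0 1" --pt "0 0 0 0 0 0 1" --pt "0 0 0 0 0 0 1" --pt "0 0 0 0 0 0 1"

```text
time_s: 47.53
eef_pos: [0.4416, -0.1534, -0.0163]
ee_rot: [-3.139, -0.0, -1.598]
force: [-1.0, 0.9, 6.3]
finger_gap: 0.0543
gripper_force: 63.4
```

Request:
play_rows --pt "0 0 0 0 0 -0.3 1" --pt "0 0 0 0 0 -0.7 1" --pt "0 0 0 0 0 -0.8 1" --pt "0 0 0 0 0 -0.8 1" --pt "0 0 0 0 0 -0.8 1" --pt "0 0 0 0 0 -0.8 1" --pt "0 0 0.1 0 0 0 1" --pt "0 0 0 0 0 0 1" --pt "0 0 0 0 0 0 1"

```text
time_s: 48.28
eef_pos: [0.44, -0.1531, 0.087]
ee_rot: [3.141, 0.001, -1.609]
force: [0.2, -1.0, -1.3]
finger_gap: 0.0535
gripper_force: 63.3
```

```bash
python3 - <<'E'
from h import *
m=shot('w16');where();gos(0,.012,.088,FY-np.pi/2)
g=cv2.cvtColor(cv2.imread('pics/w16.png'),cv2.COLOR_BGR2GRAY)
for r in range(220,320,6): print(r,' '.join('%3d'%x for x in g[r,250:395:8]))
E
```

```text
[ 0.4397 -0.1532  0.0866] [ 3.1403e+00  4.0000e-04 -1.6090e+00] [ 0.    0.16 -0.31 -0.   -1.11 -0.04] 48.3333
seat frame -0.0821 -0.3648 z 0.0866 rpy [ 3.14   0.    -1.609] F [-0.3  0.2 -0.1] 0.054 48.3333
shift [-15.07  -3.32  -0.06] turnz 0.02
220 188 138 144 193 186 144 145 155 114 118 124 121 119 122 121 119 117 120 130
226 183 186 186 186 186 150 147 143 120 124 120 117 120 121 123 119 123 123 121
232 183 186 187 140 142 109 104 110  86  91  86  85  86  90  91  90 121 123 125
238 186 183  52  41  40  44  38  37  37  45  34  39  34  42  36  41  50 122 124
244 186 184  38  38  36  43  38  38  42  38  48  38  37  41  46  47  36 119 120
250 187 187  44  41  40  45  38  41  43  38  38  36  39  49  41  45  44 126 124
256  64  17  42  41  39  44  41  36  37  39  35  33  42  40  40  40  42   2  61
262  64   8  56  57  60  57  61  61  60  60  57  59  60  68  58  61  62  18  68
268  38  10  88  94  53  57  96  58  61  96  57  49  93  54  57  92  81   8  66
274  24  10  95  96  55  96  91  58  92  94  70  54  96  95  64  94  94   0   1
280   0  15  62  79  60  59  82  58  62  79  57  54  87  61  54  76  60  21  20
286   7   3  50  56  57  51  53  59  61  58  58  60  53  54  61  59  57   1  20
292  22   0  55  70  58  58  57  52  60  63  56  56  60  63  55  53  61  10   9
298   9  16  73  76  81  56  64  53  56  53  51  55  57  57  57  57  62  20   0
304  16   6 186 181 184 180 184 131 129 103  99 103 104 103 101 100 107  10   3
310   2   0 186 185 179 179 182 121 127  99 103 106  97 103 101 104 108  23   0
316   5 193 183 179 183 180 179 121 131 102 105 106 107 105 102 101 101  77   0
```

```bash
cat >> h.py <<'E'
def termheld(n,top=.0463):
    o=monitor.get_obs(); m=ld(n); g=cv2.GaussianBlur(cv2.cvtColor(cv2.imread(f'pics/{n}.png'),cv2.COLOR_BGR2GRAY),(3,3),0).astype(int)
    M=rot(o['ee_rot']);f=lambda u,v:(M.T@(onz(m,u,v,o['eef_pos'][2]+top)-o['eef_pos']))*1000
    C=range(272,376,4)
    mid=np.array([f(c,next(r for r in range(250,275) if g[r,c]>49)-.5) for c in C]); bot=np.array([f(c,next(r for r in range(312,285,-1) if g[r,c]<85)+.5) for c in C])
    a,b=np.median(mid[:,0]),np.median(bot[:,0]); print('edges tool x mm',a.round(1),b.round(1),'centre',((a+b)/2).round(1),'slopes',np.polyfit(mid[:,1],mid[:,0],1)[0].round(3),np.polyfit(bot[:,1],bot[:,0],1)[0].round(3))
E
python3 -c "
from h import *
termheld('w16')"
```

```text
edges tool x mm 11.2 -10.7 centre 0.2 slopes -0.0 -0.015
```

Request:
play_rows --pt "0 0 0 -0.94 -0.21 -0.05 1" --pt "0 0 0 -0.94 -0.21 -0.05 1" --pt "0 0 0 -0.94 -0.21 0 1" --pt "0 0 0 -0.94 -0.21 0 1" --pt "0 0 0 -0.94 -0.21 0 1" --pt "0 0 0 -0.94 -0.21 0 1" --pt "0 0 0 -0.94 -0.21 0 1" --pt "0 0 0 -0.94 -0.21 0 1"

```text
time_s: 49.0
eef_pos: [0.4889, 0.0339, 0.0887]
ee_rot: [3.139, -0.001, -1.609]
force: [0.3, 0.7, -0.6]
finger_gap: 0.0541
gripper_force: 63.3
```

Request:
play_rows --pt "0 0 0 -0.94 -0.21 0 1" --pt "0 0 0 -0.94 -0.21 0 1" --pt "0 0 0 -0.94 -0.21 0 1" --pt "0 0 0 -0.94 -0.21 0 1" --pt "0 0 0 -0.94 -0.21 0 1" --pt "0 0 0 -0.94 -0.21 0 1" --pt "0 0 0 -0.94 -0.21 0 1" --pt "0 0 0 -0.94 -0.21 0 1" --pt "0 0 0 0 0 0 1" --pt "0 0 0 0 0 0 1"

```text
time_s: 49.83
eef_pos: [0.538, 0.2197, 0.088]
ee_rot: [3.139, -0.002, -1.607]
force: [0.3, -1.0, -0.7]
finger_gap: 0.0539
gripper_force: 63.3
```

```bash
python3 -c "
from h import *
m=shot('w17');where();gos(0,.0118,.017,FY-np.pi/2);termheld('w17')"
```

```text
[0.5379 0.2189 0.0884] [ 3.1394e+00 -1.6000e-03 -1.6082e+00] [ 0.66  0.37 -0.01 -0.   -1.2  -0.69] 49.8833
seat frame 0.001 0.011 z 0.0884 rpy [ 3.139e+00 -2.000e-03 -1.608e+00] F [-0.2 -0.8 -0.7] 0.0542 49.8833
shift [-0.04  0.03  2.85] turnz 0.03
edges tool x mm 14.5 -11.2 centre 1.7 slopes -0.0 -0.081
```

Request:
play_rows --pt "0 0 0.03 -0.04 0.03 0.5 1" --pt "0 0 0 0 0 0.8 1" --pt "0 0 0 0 0 0.8 1" --pt "0 0 0 0 0 0.5 1" --pt "0 0 0 0 0 0.15 1" --pt "0 0 0 0 0 0.1 1" --pt "0 0 0 0 0 0 1" --pt "0 0 0 0 0 0 1"

```text
time_s: 50.55
eef_pos: [0.5386, 0.2202, 0.0194]
ee_rot: [-3.14, 0.001, -1.612]
force: [-0.6, 0.3, -0.7]
finger_gap: 0.0538
gripper_force: 63.3
```

```bash
python3 -c "
from h import *
where();gos(0,.0118,-.0052,FY-np.pi/2)"
```

```text
seat frame 0.0016 0.0123 z 0.0194 rpy [-3.140e+00  1.000e-03 -1.612e+00] F [-0.6  0.3 -0.7] 0.0538 50.55
shift [0.02 0.06 0.98] turnz -0.01
```

Request:
play_rows --pt "0 0 0 0.02 0.05 0.2 1" --pt "0 0 0 0 0 0.2 1" --pt "0 0 0 0 0 0.1 1" --pt "0 0 0 0 0 0 1"

```text
time_s: 50.88
eef_pos: [0.5361, 0.2194, 0.0051]
ee_rot: [3.14, -0.001, -1.612]
force: [-0.3, 0.2, -0.3]
finger_gap: 0.054
gripper_force: 63.3
```

Request:
play_rows --pt "0 0 0 0 0 0.1 1" --pt "0 0 0 0 0 0.1 1" --pt "0 0 0 0 0 0.1 1" --pt "0 0 0 0 0 0 1"

```text
time_s: 51.22
eef_pos: [0.5363, 0.2195, -0.0022]
ee_rot: [3.141, -0.001, -1.612]
force: [0.2, -0.4, -1.4]
finger_gap: 0.0541
gripper_force: 63.3
```

Request:
play_rows --pt "0 0 0 0 0 0.1 1" --pt "0 0 0 0 0 0.05 1" --pt "0 0 0 0 0 0 1"

```text
time_s: 51.47
eef_pos: [0.5368, 0.2198, -0.0052]
ee_rot: [-3.141, 0.0, -1.612]
force: [-0.3, 0.8, -0.6]
finger_gap: 0.0539
gripper_force: 63.3
```

Request:
play_rows --pt "0 0 0 0 0 0.05 1" --pt "0 0 0 0 0 0 1" --pt "0 0 0 0 0 0 -0.6" --pt "0 0 0 0 0 0 -0.6" --pt "0 0 0 0 0 0 -0.6" --pt "0 0 0 0 0 -0.5 -0.6" --pt "0 0 0 0 0 -1 -0.6" --pt "0 0 0 0 0 -1 -0.6" --pt "0 0 0 0 0 -1 -0.6" --pt "0 0 0 0 0 -0.5 -0.6"

```text
time_s: 52.3
eef_pos: [0.5382, 0.2203, 0.0967]
ee_rot: [-3.138, 0.002, -1.612]
force: [1.1, -0.8, 1.1]
finger_gap: 0.0682
gripper_force: 0.0
```

```bash
python3 - <<'E'
from h import *
m=shot('w18');where();go(.547,-.377,.085,-2.15)
g=cv2.cvtColor(cv2.imread('pics/w18.png'),cv2.COLOR_BGR2GRAY)
P=[[*sw(a,b),.041] for a,b in ((28,.8),(28,22.8),(-28,.8),(-28,22.8))] 
P=[[*sw(a/1000,b/1000),.041] for a,b in ((28,.8),(28,22.8),(-28,.8),(-28,22.8))]
print(proj(m,P).round(0))
for r in range(170,240,4): print(r,' '.join('%3d'%x for x in g[r,275:375:6]))
E
```

```text
[0.5392 0.2208 0.0984] [-3.1349  0.0034 -1.6115] [ 0.66  0.36  0.    0.   -1.21 -0.7 ] 52.35
seat frame 0.0022 0.0129 z 0.0984 rpy [-3.135e+00  3.000e-03 -1.612e+00] F [ 0.1 -0.4  2.8] 0.068 52.35
shift [23.88 -1.28  0.46] turnz 5.14
[[285. 192.]
 [286. 220.]
 [363. 192.]
 [362. 221.]]
170 134 134 136 115 115 118 127  68  66  73  72  73  66  70  71  72  71
174 135 130 135 137 135  97  72  69  67  70  69  73  72  71  68  66  71
178 132 134 134 133 136  63  72  69  71  72  70  71  68  73  73  71  71
182 149 133 102 119  85  54  55  62  54  56  62  57  61  60  65  64  74
186 146 151 168  51  46  53  55  45  50  47  50  38  47  47  48  69  72
190 145 149  51  52  51  49  48  53  55  42  49  44  44  51  48  94  91
194  84  92 170  97  99 101  97  71  75  70  66  74  73  72  70  97  89
198  93  91 103 148  98 114 138  95 108  66  65 107  68 108  69  99  91
202  90  86  98 144  92 149 148  97 144 103 116 112  66 106 104  94  90
206  90  93  96 113  93  92 102  92 110  98  94 102  90 104  90  92  93
210  93  93  96  90  99  95  94  93  90  94  96  95  96  94  89  89  90
214  89  85  98  96  93  95  93  97  93  97  92  93  99  92  94  90  90
218  90  91  97  96  91  95  94  95  97  91  97  94  93  93  96  87  88
222  87  91  98  95  95  94  97  97  94  96  95  98  99  92  99  88  92
226 147 136  96  95  92  97  91 101 100  90  93  90  90  91  91  88  90
230 145 143 143  93  92 102  11  22  18   8   8  16  90  96  96  91  88
234 142 140 158  95 100 109  14   0   4   8  23   0  94  95  95  91  93
238 144 144 147  96  94  54  20  26  19  20   0   0  98  95  94  89  89
```

Terminal is seated: its front edge sits at row 192 as predicted. On to the heat sink.

Request:
play_rows --pt "0 0 0 0.99 -0.05 0 -0.6" --pt "0 0 0 0.99 -0.05 0 -0.6" --pt "0 0 0 0.99 -0.05 0 -0.6" --pt "0 0 0 0.99 -0.05 0 -0.6" --pt "0 0 0 0.99 -0.05 0 -0.6" --pt "0 0 0 0.99 -0.05 0 -0.6" --pt "0 0 0 0.99 -0.05 0 -0.6" --pt "0 0 0 0.99 -0.05 0 -0.6" --pt "0 0 0 0.99 -0.05 0 -0.6" --pt "0 0 0 0.99 -0.05 0 -0.6"

```text
time_s: 53.18
eef_pos: [0.5387, -0.0292, 0.0931]
ee_rot: [3.141, 0.0, -1.612]
force: [0.9, -0.3, 0.1]
finger_gap: 0.0683
gripper_force: 0.0
```

Request:
play_rows --pt "0 0 0 0.99 -0.05 0 -0.6" --pt "0 0 0 0.99 -0.05 0 -0.6" --pt "0 0 0 0.99 -0.05 0 -0.6" --pt "0 0 0 0.99 -0.05 0 -0.6" --pt "0 0 0 0.99 -0.05 0 -0.6" --pt "0 0 0 0.99 -0.05 0 -0.6" --pt "0 0 0 0.99 -0.05 0 -0.6" --pt "0 0 0 0.99 -0.05 0 -0.6" --pt "0 0 0 0.99 -0.05 0 -0.6" --pt "0 0 0 0.99 -0.05 0 -0.6"

```text
time_s: 54.02
eef_pos: [0.541, -0.2771, 0.0929]
ee_rot: [3.141, 0.0, -1.612]
force: [-0.7, -0.2, -0.0]
finger_gap: 0.0681
gripper_force: 0.0
```

Request:
play_rows --pt "0 0 0 0.99 -0.05 0.1 -0.6" --pt "0 0 0 0.99 -0.05 0.1 -0.6" --pt "0 0 0 0.99 -0.05 0.1 -0.6" --pt "0 0 0 0.99 -0.05 0 -0.6" --pt "0 0 1 0 0 0 -0.6" --pt "0 0 1 0 0 0 -0.6" --pt "0 0 1 0 0 0 -0.6" --pt "0 0 1 0 0 0 -0.6" --pt "0 0 1 0 0 0 -0.6" --pt "0 0 0 0 0 0 -0.6"

```text
time_s: 54.85
eef_pos: [0.542, -0.3749, 0.0853]
ee_rot: [3.141, -0.0, -2.139]
force: [-0.1, 0.6, -0.0]
finger_gap: 0.0685
gripper_force: 0.0
```

```bash
python3 - <<'E'
from h import *
m=shot('w19');where()
g=cv2.cvtColor(cv2.imread('pics/w19.png'),cv2.COLOR_BGR2GRAY)
u,v=proj(m,(.547,-.377,.03))[0].astype(int);print(u,v)
for r in range(v-45,v+46,5): print(r,' '.join('%3d'%x for x in g[r,u-56:u+57:4]))
E
```

```text
[ 0.542  -0.3749  0.0853] [ 3.1408 -0.     -2.1339] [-0.37  0.52  0.22 -0.   -1.27 -0.19] 54.9
seat frame 0.0291 -0.5822 z 0.0853 rpy [ 3.141 -0.    -2.134] F [-0.1  0.  -0.6] 0.0686 54.9
314 208
163 179 175 177 175 175 178 177 176 176 177 176 176 179 187 114 111 113 116 113 116 112 117 116 119 112 118 114 118 118
168 175 176 176 178 177 175 174 176 176 178 179 178 192 112 112 116 119 115 120 118 116 118 113 111 115 111 115 119 118
173 176 176 177 178 175 176 174 179 177 178 175 110 117 117 117 118 120 113 120 119 118 116 115 114 111 114 113 116 113
178 180 175 177 178 177 176 180 153 169 174 178 116 120 118 117 118 123 120 121 123 118 115 114 114 116 113 113 116 118
183 180 180 177 176 178 175 131 180 177  69  91  73  90  76  85  75  71  74  72  70  72 112 115 108 117 116 111 112 119
188 140 143 142 107 108 109 144 104  83  51  98  75 100  72 103 106  77 101  70 103  69 117 112 115 114 118 113 112 114
193 139 142 140 148 117 115 177 104  97  53 100 107 103  99 102 103 103  99 102 103  90 119 119 112 112 116 111 115 110
198 139 135 142 140 118 114 102 105 100  53 101 102 102 101 102 
[... 675 characters left out ...]
 177 177 180 178 166 181 183 111 114 104 121 107 117 121  98 118  89 120 117 113 118 111 115 107 114
233 177 176 178 177 175 176 175 179 178 176 176 186 113 116 114 115 113 118 116 117 114 120 121 120 118 113 110 117 114
238 179 176 178 179 178 177 177 174 175 178 177 177 170 117 110 113 115 115 116 119 120 117 110 107 111 114 114 115 119
243 176 177 178 180 179 176 178 176 177 178 174 178 175 179 110 112 114 120 118 111 116 117 116 115 118 115 110 116 115
248 178 177 175 179 178 178 180 178 176 178 177 178 178 177 180 112 117 115 117 117 110 118 116 115 111 116 114 115 119
253 175 177 178 178 178 176 177 177 176 174 177 181 178 179 175 117 114 119 117 116 115 111 112 115 114 113 116 116 113
```

```bash
python3 - <<'E'
from h import *
m=ld('w19');p=np.array([.542,-.3749,.0853]);M=rot([3.1408,0,-2.1339])
g=cv2.cvtColor(cv2.imread('pics/w19.png'),cv2.COLOR_BGR2GRAY).astype(float)
f=lambda x,y,z: proj(m,p+M@np.array([x,y,p[2]-z]))[0].round(1)
for x in (.015,-.015): print(x,f(x,0,.03),f(x,0,0),f(x,.022,.03),f(x,-.022,.03))
b=g[:,285:338]
print('cols',' '.join('%d'%x for x in g[195:215,270:352].mean(0)))
for r in range(176,236): print(r,b[r].mean().round(0),b[r].std().round(0),end=' | ')
E
```

```text
0.015 [322.1 187.2] [322.1 177.3] [353.2 187. ] [291.1 187.3]
-0.015 [322.3 226.5] [322.3 212.9] [352.2 226.4] [292.4 226.6]
cols 131 130 118 113 114 117 113 118 127 119 107 108 107 98 56 51 102 101 99 100 100 100 103 79 50 103 101 100 100 100 100 101 104 51 102 101 101 100 101 99 100 101 84 98 101 101 100 100 101 99 99 100 101 101 101 102 104 81 91 100 100 100 102 102 102 105 83 65 100 101 98 109 114 114 115 114 114 114 114 113 115 115
176 133.0 29.0 | 177 134.0 30.0 | 178 130.0 21.0 | 179 101.0 11.0 | 180 73.0 8.0 | 181 71.0 3.0 | 182 73.0 7.0 | 183 90.0 33.0 | 184 97.0 28.0 | 185 89.0 17.0 | 186 87.0 15.0 | 187 88.0 16.0 | 188 90.0 17.0 | 189 95.0 19.0 | 190 98.0 15.0 | 191 96.0 14.0 | 192 96.0 13.0 | 193 97.0 14.0 | 194 97.0 14.0 | 195 97.0 14.0 | 196 97.0 14.0 | 197 96.0 14.0 | 198 95.0 13.0 | 199 96.0 13.0 | 200 96.0 14.0 | 201 96.0 14.0 | 202 96.0 13.0 | 203 96.0 13.0 | 204 96.0 13.0 | 205 97.0 14.0 | 206 97.0 15.0 | 207 96.0 14.0 | 208 96.0 14.0 | 209 97.0 15.0 | 210 97.0 14.0 | 211 95.0 15.0 | 212 95.0 14.0 | 213 96.0 13.0 | 214 95.0 14.0 | 215 95.0 14.0 | 216 96.0 14.0 | 217 96.0 14.0 | 218 94.0 14.0 | 219 94.0 14.0 | 220 101.0 25.0 | 221 111.0 31.0 | 222 115.0 30.0 | 223 118.0 31.0 | 224 120.0 32.0 | 225 119.0 30.0 | 226 119.0 29.0 | 227 121.0 29.0 | 228 129.0 30.0 | 229 133.0 29.0 | 230 134.0 28.0 | 231 136.0 28.0 | 232 137.0 29.0 | 233 136.0 29.0 | 234 137.0 29.0 | 235 139.0 30.0 |
```

Request:
play_rows --pt "0 0 0.1 -0.05 -0.34 0.5 -0.6" --pt "0 0 0 0 0 1 -0.6" --pt "0 0 0 0 0 1 -0.6" --pt "0 0 0 0 0 0.9 -0.6" --pt "0 0 0 0 0 0.5 -0.6" --pt "0 0 0 0 0 0.23 -0.6" --pt "0 0 0 0 0 0 -0.6" --pt "0 0 0 0 0 0 -0.6"

```text
time_s: 55.57
eef_pos: [0.5504, -0.3788, -0.0172]
ee_rot: [-3.141, -0.0, -2.145]
force: [-0.4, 0.5, 1.4]
finger_gap: 0.068
gripper_force: 0.0
```

Request:
play_rows --pt "0 0 0 0 0 0 1" --pt "0 0 0 0 0 0 1" --pt "0 0 0 0 0 0 1" --pt "0 0 0 0 0 0 1" --pt "0 0 0 0 0 0 1" --pt "0 0 0 0 0 0 1" --pt "0 0 0 0 0 0 1" --pt "0 0 0 0 0 0 1"

```text
time_s: 56.23
eef_pos: [0.5511, -0.3791, -0.0155]
ee_rot: [-3.139, 0.0, -2.146]
force: [-0.4, 0.6, 6.5]
finger_gap: 0.0417
gripper_force: 61.4
```

Request:
play_rows --pt "0 0 0 0 0 -0.3 1" --pt "0 0 0 0 0 -0.7 1" --pt "0 0 0 0 0 -0.8 1" --pt "0 0 0 0 0 -0.8 1" --pt "0 0 0 0 0 -0.8 1" --pt "0 0 0 0 0 -0.8 1" --pt "0 0 0 0 0 0 1" --pt "0 0 0 0 0 0 1"

```text
time_s: 56.9
eef_pos: [0.5507, -0.3787, 0.0892]
ee_rot: [-3.139, 0.001, -2.146]
force: [-0.3, 0.3, -1.0]
finger_gap: 0.042
gripper_force: 61.0
```

```bash
python3 - <<'E'
from h import *
m=shot('w20');where();o=monitor.get_obs();p=o['eef_pos'];M=rot(o['ee_rot'])
g=cv2.cvtColor(cv2.imread('pics/w20.png'),cv2.COLOR_BGR2GRAY).astype(float)
f=lambda x,y,z: proj(m,p+M@np.array([x,y,-z]))[0].round(1)
for x in (.015,-.015): print(x,f(x,0,.0463),f(x,0,.0163),f(x,.022,.0463),f(x,-.022,.0463))
b=g[:,292:352]
print('cols',' '.join('%d'%x for x in g[270:290,262:382:2].mean(0)))
for r in range(230,325,1): print(r,b[r].mean().round(0),b[r].std().round(0),end=' | ')
E
```

```text
[ 0.5499 -0.3781  0.0876] [ 3.1414e+00  7.0000e-04 -2.1463e+00] [-0.37  0.53  0.25 -0.   -1.29 -0.21] 56.95
seat frame 0.0371 -0.5851 z 0.0876 rpy [ 3.141e+00  1.000e-03 -2.146e+00] F [-0.4 -0.1 -0.6] 0.0424 56.95
0.015 [324.5 248.1] [324.2 222.8] [375.7 248.2] [273.3 248. ]
-0.015 [324.2 308. ] [324.  274.7] [372.5 308.2] [276.  307.9]
cols 29 12 11 10 11 7 96 105 67 61 65 103 102 102 103 106 60 62 104 102 102 102 103 108 60 104 102 102 102 103 102 102 103 103 104 107 57 104 104 103 105 104 108 59 76 104 103 104 104 108 58 60 91 108 22 7 7 9 11 21
230 76.0 3.0 | 231 76.0 3.0 | 232 76.0 3.0 | 233 74.0 3.0 | 234 82.0 6.0 | 235 93.0 13.0 | 236 94.0 14.0 | 237 91.0 13.0 | 238 90.0 13.0 | 239 91.0 15.0 | 240 91.0 16.0 | 241 91.0 16.0 | 242 90.0 16.0 | 243 92.0 16.0 | 244 91.0 16.0 | 245 90.0 17.0 | 246 90.0 17.0 | 247 89.0 17.0 | 248 88.0 18.0 | 249 95.0 16.0 | 250 99.0 16.0 | 251 99.0 17.0 | 252 98.0 16.0 | 253 99.0 16.0 | 254 98.0 16.0 | 255 98.0 16.0 | 256 97.0 16.0 | 257 97.0 15.0 | 258 98.0 15.0 | 259 98.0 16.0 | 260 97.0 16.0 | 261 98.0 15.0 | 262 97.0 16.0 | 263 97.0 16.0 | 264 97
[... 305 characters left out ...]
.0 16.0 | 284 98.0 15.0 | 285 98.0 15.0 | 286 97.0 16.0 | 287 97.0 15.0 | 288 96.0 15.0 | 289 94.0 16.0 | 290 122.0 41.0 | 291 128.0 47.0 | 292 128.0 44.0 | 293 126.0 43.0 | 294 127.0 42.0 | 295 129.0 43.0 | 296 130.0 43.0 | 297 132.0 43.0 | 298 132.0 43.0 | 299 133.0 42.0 | 300 134.0 42.0 | 301 135.0 42.0 | 302 135.0 41.0 | 303 135.0 40.0 | 304 137.0 40.0 | 305 139.0 41.0 | 306 139.0 41.0 | 307 140.0 41.0 | 308 136.0 39.0 | 309 146.0 31.0 | 310 157.0 31.0 | 311 161.0 31.0 | 312 159.0 30.0 | 313 157.0 31.0 | 314 157.0 31.0 | 315 157.0 30.0 | 316 155.0 31.0 | 317 156.0 31.0 | 318 157.0 31.0 | 319 158.0 31.0 | 320 158.0 31.0 | 321 161.0 29.0 | 322 163.0 29.0 | 323 162.0 28.0 | 324 161.0 30.0 |
```

Request:
play_rows --pt "0 0 -1 0 0 0 1" --pt "0 0 -1 0 0 0 1" --pt "0 0 -1 0 0 0 1" --pt "0 0 -1 0 0 0 1" --pt "0 0 -1 0 0 0 1" --pt "0 0 -0.11 0 0 0 1" --pt "0 0 0 0 0 0 1" --pt "0 0 0 0 0 0 1"

```text
time_s: 57.62
eef_pos: [0.5496, -0.3782, 0.0868]
ee_rot: [3.14, 0.001, -1.614]
force: [-0.2, 0.5, -0.6]
finger_gap: 0.0423
gripper_force: 60.9
```

```bash
python3 -c "
from h import *
where();gos(0,-.0301,.09,FY-np.pi/2)"
```

```text
seat frame 0.0369 -0.5852 z 0.0868 rpy [ 3.140e+00  1.000e-03 -1.614e+00] F [-0.2  0.5 -0.6] 0.0423 57.6167
shift [-22.2    1.53  -0.11] turnz -0.03
```

Request:
play_rows --pt "0 0 0 -0.96 0.07 -0.05 1" --pt "0 0 0 -0.96 0.07 -0.05 1" --pt "0 0 0 -0.96 0.07 0 1" --pt "0 0 0 -0.96 0.07 0 1" --pt "0 0 0 -0.96 0.07 0 1" --pt "0 0 0 -0.96 0.07 0 1" --pt "0 0 0 -0.96 0.07 0 1" --pt "0 0 0 -0.96 0.07 0 1" --pt "0 0 0 -0.96 0.07 0 1" --pt "0 0 0 -0.96 0.07 0 1"

```text
time_s: 58.45
eef_pos: [0.5419, -0.1368, 0.0901]
ee_rot: [3.141, 0.0, -1.614]
force: [0.6, -0.1, -1.5]
finger_gap: 0.0424
gripper_force: 60.9
```

Request:
play_rows --pt "0 0 0 -0.96 0.07 0 1" --pt "0 0 0 -0.96 0.07 0 1" --pt "0 0 0 -0.96 0.07 0 1" --pt "0 0 0 -0.96 0.07 0 1" --pt "0 0 0 -0.96 0.07 0 1" --pt "0 0 0 -0.96 0.07 0 1" --pt "0 0 0 -0.96 0.07 0 1" --pt "0 0 0 -0.96 0.07 0 1" --pt "0 0 0 -0.96 0.07 0 1" --pt "0 0 0 -0.96 0.07 0 1"

```text
time_s: 59.28
eef_pos: [0.534, 0.1037, 0.0901]
ee_rot: [3.141, -0.0, -1.613]
force: [0.6, -0.1, -1.1]
finger_gap: 0.0419
gripper_force: 60.9
```

Request:
play_rows --pt "0 0 0 -0.96 0.07 0 1" --pt "0 0 0 -0.96 0.07 0 1" --pt "0 0 0 -0.96 0.07 0 1" --pt "0 0 0 0 0 0 1" --pt "0 0 0 0 0 0 1" --pt "0 0 0 0 0 0 1"

```text
time_s: 59.78
eef_pos: [0.5318, 0.1743, 0.09]
ee_rot: [3.141, -0.0, -1.612]
force: [1.0, -0.1, 0.0]
finger_gap: 0.0424
gripper_force: 60.9
```

```bash
python3 - <<'E'
from h import *
m=shot('w21');where();gos(0,-.0301,.017,FY-np.pi/2)
o=monitor.get_obs();p=o['eef_pos'];M=rot(o['ee_rot'])
g=cv2.cvtColor(cv2.imread('pics/w21.png'),cv2.COLOR_BGR2GRAY).astype(float)
f=lambda x,y,z: proj(m,p+M@np.array([x,y,-z]))[0].round(1)
print(f(.015,0,.0463),f(-.015,0,.0463))
b=g[:,292:352]
for r in [*range(244,254),*range(303,313)]: print(r,b[r].mean().round(0),end=' | ')
E
```

```text
[0.5318 0.174  0.0901] [ 3.1413e+00 -3.0000e-04 -1.6124e+00] [ 0.6   0.33 -0.07  0.   -1.18 -0.64] 59.8333
seat frame -0.0033 -0.0342 z 0.0901 rpy [ 3.141 -0.    -1.612] F [-0.4 -0.5 -0.4] 0.042 59.8333
shift [-0.16 -0.13  2.92] turnz -0.01
[321.4 249.3] [321.3 309.9]
244 107.0 | 245 105.0 | 246 105.0 | 247 105.0 | 248 103.0 | 249 111.0 | 250 116.0 | 251 114.0 | 252 115.0 | 253 115.0 | 303 76.0 | 304 82.0 | 305 107.0 | 306 110.0 | 307 108.0 | 308 112.0 | 309 111.0 | 310 107.0 | 311 106.0 | 312 105.0 |
```

Request:
play_rows --pt "0 0 0 -0.16 -0.13 0.5 1" --pt "0 0 0 0 0 0.8 1" --pt "0 0 0 0 0 0.8 1" --pt "0 0 0 0 0 0.5 1" --pt "0 0 0 0 0 0.2 1" --pt "0 0 0 0 0 0.1 1" --pt "0 0 0 0 0 0 1" --pt "0 0 0 0 0 0 1"

```text
time_s: 60.5
eef_pos: [0.5362, 0.1785, 0.0187]
ee_rot: [-3.14, 0.001, -1.611]
force: [0.7, 0.4, -1.6]
finger_gap: 0.042
gripper_force: 61.0
```

```bash
python3 -c "
from h import *
where();gos(0,-.03,-.0052,FY-np.pi/2)"
```

```text
seat frame 0.0009 -0.0295 z 0.0187 rpy [-3.140e+00  1.000e-03 -1.611e+00] F [ 0.7  0.4 -1.6] 0.042 60.5
shift [0.02 0.04 0.96] turnz -0.0
```

Request:
play_rows --pt "0 0 0 0.01 0.03 0.2 1" --pt "0 0 0 0 0 0.2 1" --pt "0 0 0 0 0 0.1 1" --pt "0 0 0 0 0 0 1"

```text
time_s: 60.83
eef_pos: [0.5341, 0.1781, 0.0044]
ee_rot: [3.14, -0.001, -1.611]
force: [0.3, 0.3, 0.5]
finger_gap: 0.0422
gripper_force: 61.0
```

Request:
play_rows --pt "0 0 0 0 0 0.1 1" --pt "0 0 0 0 0 0.1 1" --pt "0 0 0 0 0 0.1 1" --pt "0 0 0 0 0 0 1"

```text
time_s: 61.17
eef_pos: [0.5342, 0.1782, -0.0029]
ee_rot: [3.141, -0.0, -1.611]
force: [0.5, -0.1, -0.8]
finger_gap: 0.0425
gripper_force: 61.0
```

Request:
play_rows --pt "0 0 0 0 0 0.1 1" --pt "0 0 0 0 0 0.05 1" --pt "0 0 0 0 0 0 1"

```text
time_s: 61.42
eef_pos: [0.535, 0.1784, -0.0046]
ee_rot: [-3.14, 0.0, -1.61]
force: [-5.3, -0.8, 9.0]
finger_gap: 0.0418
gripper_force: 62.0
```

Request:
play_rows --pt "0 0 0 0 0 0 -0.4" --pt "0 0 0 0 0 0 -0.4" --pt "0 0 0 0 0 0 -0.4" --pt "0 0 0 0 0 0 -0.4" --pt "0 0 0 0 0 -0.5 -0.4" --pt "0 0 0 0 0 -1 -0.3" --pt "0 0 0 0 0 -1 -0.2" --pt "0 0 0 0 0 -1 -0.2" --pt "0 0 0 0 0 -0.5 -0.2"

```text
time_s: 62.17
eef_pos: [0.5362, 0.1788, 0.0972]
ee_rot: [-3.137, 0.002, -1.611]
force: [0.9, -0.6, -0.1]
finger_gap: 0.0512
gripper_force: 0.0
```

```bash
python3 -c "
from h import *
shot('w22');where();go(.419,-.30,.08,FY-np.pi/2)"
```

```text
[0.5372 0.1792 0.0989] [-3.1347e+00  2.9000e-03 -1.6103e+00] [ 0.6   0.33 -0.04  0.   -1.19 -0.64] 62.2167
seat frame 0.0018 -0.0287 z 0.0989 rpy [-3.135e+00  3.000e-03 -1.610e+00] F [ 1.8 -0.3  1.7] 0.0509 62.2167
shift [19.34  3.97  0.67] turnz 0.01
```

Request:
play_rows --pt "0 0 0 0.96 0.2 0 -0.2" --pt "0 0 0 0.96 0.2 0 -0.2" --pt "0 0 0 0.96 0.2 0 -0.2" --pt "0 0 0 0.96 0.2 0 -0.2" --pt "0 0 0 0.96 0.2 0 -0.2" --pt "0 0 0 0.96 0.2 0 -0.2" --pt "0 0 0 0.96 0.2 0 -0.2" --pt "0 0 0 0.96 0.2 0 -0.2" --pt "0 0 0 0.96 0.2 0 -0.2" --pt "0 0 0 0.96 0.2 0 -0.2"

```text
time_s: 63.05
eef_pos: [0.4745, -0.0605, 0.0937]
ee_rot: [3.141, -0.0, -1.611]
force: [1.9, 0.1, -0.4]
finger_gap: 0.0514
gripper_force: 0.0
```

Request:
play_rows --pt "0 0 0 0.96 0.2 0 -0.2" --pt "0 0 0 0.96 0.2 0 -0.2" --pt "0 0 0 0.96 0.2 0 -0.2" --pt "0 0 0 0.96 0.2 0 -0.2" --pt "0 0 0 0.96 0.2 0 -0.2" --pt "0 0 0 0.96 0.2 0 -0.2" --pt "0 0 0 0.96 0.2 0.2 -0.2" --pt "0 0 0 0.96 0.2 0.2 -0.2" --pt "0 0 0 0.96 0.2 0 -0.2" --pt "0 0 0 0.96 0.2 0 -0.2"

```text
time_s: 63.88
eef_pos: [0.4146, -0.2983, 0.0833]
ee_rot: [3.141, 0.0, -1.611]
force: [0.2, -0.0, 0.5]
finger_gap: 0.0517
gripper_force: 0.0
```

Request:
play_rows --pt "0 0 0 0 0 0 -0.2" --pt "0 0 0 0 0 0 -0.2"

```text
time_s: 64.05
eef_pos: [0.4148, -0.2981, 0.0834]
ee_rot: [3.141, 0.0, -1.613]
force: [0.4, 0.1, 0.1]
finger_gap: 0.0507
gripper_force: 0.0
```

```bash
python3 - <<'E'
from h import *
m=shot('w23');where()
u,v=proj(m,(.4192,-.2997,.028))[0].astype(int);print(u,v)
panel('w23',(u,v),.028,0,75,50)
g=cv2.cvtColor(cv2.imread('pics/w23.png'),cv2.COLOR_BGR2GRAY)
for r in range(v-35,v+36,4): print(r,' '.join('%3d'%x for x in g[r,u-44:u+45:4]))
E
```

```text
[ 0.4151 -0.2974  0.0835] [ 3.1410e+00  5.0000e-04 -1.6123e+00] [-0.31  0.24 -0.2  -0.   -1.13  0.27] 64.1
seat frame -0.1008 -0.5099 z 0.0835 rpy [ 3.141  0.    -1.612] F [0.7 1.1 0.2] 0.0514 64.1
315 205
w23 px [360.3 218.1] area 87 rect mm [ 387.1 -288.3] [12.1  4.5] ang 1.379 bbox [357 211   8  16]
170 181 178 177 178 179 181 178 179 181 184 117 111 114 119 117 116 123 113 118 116 121 120 117
174 180 179 180 182 179 179 177 182 190 120 116 114 116 115 114 114 118 115 123 117 116 113 113
178 179 179 180 179 180 180 178 142 116 119 117 121 117 115 123 119 113 122 117 119 116 122 114
182 179 181 181 182 182 178 186 111 113 118 115 112 116 123 115 116 117 119 121 114 117 120 116
186 181 183 180 179 179 187 118 118 117 119 124 121 122 119 117 116 118 112 121 119 120 122 118
190 184 180 181 181 183 194 110 123 116 117 114 119 121 122 119 122 120 115 120 123 119 121 120
194 106 138 180 106 118 122 118 115 112 116 116 118 114 123 117 118 121 123 116 113 112 115 117
198 119 122 144 116 116 113 120 111 123 114 117 114 119 123 121 121 114 119 116 115 120 113 116
202 121 117 124 119 116 119 
[... 231 characters left out ...]
 114 115 123 112 114 124 120
214 120 120 117 116 115 121 121 119 120 120 117 119 117 121 122 118 121 115 111 118 117 114  26
218 120 190 183 114 121 118 116 123 120 118 121 118 116 120 116 123 119 112 113 121 120 117   3
222 120 184 180 184 120 120 115 120 117 116 117 117 114 120 115 118 123 120 121 116 111 120  12
226 181 182 180 180 116 120 119 117 115 118 120 114 122 116 121 112 120 112 115 114 122 117   1
230 181 179 178 181 112 122 119 119 116 113 117 115 113 117 119 118 117 114 120 116 116 119  30
234 182 179 177 179 173 118 117 115 120 119 117 111 116 123 115 124 113 114 113 111 121 115 135
238 178 181 180 179 182 116 120 119 115 123 120 115 119 115 117 121 118 120 112 117 119 117 115
```

The buzzer has been knocked aside; a dark blob shows near (368,220).

```bash
python3 - <<'E'
from h import *
panel('w23',(372,218),.028,0,75,40)
m=ld('w23');g=cv2.cvtColor(cv2.imread('pics/w23.png'),cv2.COLOR_BGR2GRAY)
for r in range(190,250,4): print(r,' '.join('%3d'%x for x in g[r,340:412:4]))
print(onz(m,371,222,.028))
E
```

```text
w23 px [373.6 226.4] area 1024 rect mm [ 377.5 -281. ] [23.4 32. ] ang 0.443 bbox [357 207  35  40]
190 114 121 119 115 117 127 116 119 117 118 126 119 120 118 137 183 182 180
194 122 115 112 116 112 109 119 123 117 121 113 121 116 148 143 143 139 142
198 119 120 114 112 119 118 119 116 119 116 115 120 124 142 143 142 142 140
202 113 119 114 119 115 114 120 117 120 118 115 115 112 140 142 140 142 134
206 114 117 119 117 111 115 119 125  96 122 119 112 113 139 145 140 136 142
210 110 123 117 118 116 126   7  23   7   2   0 125 139 149 145 137 143 140
214 115 115 119 115 116  18  19   1  12   0   0  20 113 146 144 145 143 134
218 119 117 119 113 134   3   0   3  14  17  17  15 121 137 138 141 136 138
222 118 117 115 115 129   9  12   8  12  18  13   0   0 144 140 144 134 139
226 115 117 115 120 121   7   0   5   0   5   6   0  16 152 140 144 140 134
230 115 117 116 122 115   9  28  14   6  85  17   1  10 152 140 146 137 133
234 117 113 120 119 117  41  15   3  27  90  53   3   2 133 116 113 108 139
238 117 117 118 118 114 130   6  20  14   5  15  14   8 116 120 111 117 109
242 118 121 120 118 121 114  86   2   8  13  13   0 113 115 115 118 113 165
246 113 116 119 114 118 117 124 126  50  46 119 117 115 116 108 113 117 180
[ 0.37912424 -0.28519089  0.028     ]
```

```bash
python3 - <<'E'
from h import *
m=ld('w23');g=cv2.medianBlur(cv2.cvtColor(cv2.imread('pics/w23.png'),cv2.COLOR_BGR2GRAY),1)
k=(g[220:242,362:388]>45);ys,xs=np.nonzero(k);print(xs.mean()+362,ys.mean()+220,k.sum())
p=onz(m,xs.mean()+362,ys.mean()+220,.028);print(p)
go(p[0],p[1],.0835,FY-np.pi/2)
E
```

```text
375.1864406779661 233.38983050847457 59
[ 0.37600509 -0.27602147  0.028     ]
shift [-0.79  1.6  -0.  ] turnz -0.01
```

Request:
play_rows --pt "0 0 0 -0.4 0.8 0 -0.2" --pt "0 0 0 -0.39 0.8 0 -0.2" --pt "0 0 0 0 0 0 -0.2" --pt "0 0 0 0 0 0 -0.2"

```text
time_s: 64.43
eef_pos: [0.3761, -0.275, 0.0843]
ee_rot: [-3.141, -0.0, -1.609]
force: [0.8, 0.7, 0.1]
finger_gap: 0.0514
gripper_force: 0.0
```

```bash
python3 - <<'E'
from h import *
m=shot('w24');where()
g=cv2.cvtColor(cv2.imread('pics/w24.png'),cv2.COLOR_BGR2GRAY)
u,v=proj(m,(.376,-.276,.028))[0].astype(int);print(u,v)
for r in range(v-30,v+25,3): print(r,' '.join('%3d'%x for x in g[r,u-30:u+31:3]))
for c in ((.376,-.276),):
    th=np.linspace(0,2*np.pi,9)[:-1]; print(proj(m,[[c[0]+.012*np.cos(t),c[1]+.012*np.sin(t),.028] for t in th]).round(0).tolist())
E
```

```text
[ 0.3768 -0.2754  0.0843] [-3.1405e+00 -4.0000e-04 -1.6096e+00] [-0.29  0.16 -0.31  0.   -1.1   0.26] 64.4833
seat frame -0.14 -0.4895 z 0.0843 rpy [-3.141 -0.    -1.61 ] F [ 0.9 -0.9 -0.3] 0.0509 64.4833
321 205
175 182 182 181 179 191 115 123 119 125 117 115 124 116 116 121 118 121 119 120 116 123
178 181 182 180 142 110 111 114 110 117 115 118 116 115 116 112 120 122 119 114 122 112
181 181 181 187 109 118 114 111 113 121  74  58  31  80 129 118 117 120 119 116 116 121
184 174 189 115 116 115 118 118  98   0  13   4  12   9   0  95 122 111 116 118 118 119
187 186 103 120 113 117 117 128  10   4   4   0  14   9  10   0 123 116 116 112 115 122
190 119 115 118 119 115 118  70  29   4   7  28   3  16   1  25   0 119 116 119 115 114
193 116 114 118 121 112 117   1  22  27  13   0   6  11   3  20   0 124 121 114 112 114
196 121 121 121 112 114 123   5  20  11  14  12  16  12  21  13   0 117 117 121 115 119
199 117 117 119 121 124 131   5  12  18  10   3   4   5  18   6   1 124 109 119 109 112
202 115 119 119 122 122 114  12  11  15   2  84  86  11   4   6   5 133 114 114 118 116
205 116
[... 213 characters left out ...]
  0   0   5   1  23   2 116 118 120 117 118
214 123 112 122 118 119 119 123   1   4  33   3  15  25  19   2 114 111 118 111 117 115
217 113 115 125 114 123 120 121 126  34   7   6  11   0  28 121 122 116 116 122 119 108
220 118 119 123 120 114 116 122 116 115 120 116 115 122 112 118 119 116 115 113 116 114
223 115 124 119 120 122 116 121 124 116 118 113 112 110 114 124 120 117 113 117 117 115
226 116 122 115 116 119 121 115 116 117 117 114 115 121 119 114 118 117 120 116 112 119
229 116 121 117 121 117 115 117 121 119 114 122 119 117 116 108 116 116 119 117 122 114
[[305.0, 206.0], [311.0, 217.0], [322.0, 221.0], [334.0, 216.0], [338.0, 205.0], [333.0, 194.0], [321.0, 190.0], [310.0, 195.0]]
```

Request:
play_rows --pt "0 0 0 0.04 0.04 0.5 -0.2" --pt "0 0 0 0 0 1 -0.2" --pt "0 0 0 0 0 1 -0.2" --pt "0 0 0 0 0 0.8 -0.2" --pt "0 0 0 0 0 0.5 -0.2" --pt "0 0 0 0 0 0.23 -0.2" --pt "0 0 0 0 0 0 -0.2" --pt "0 0 0 0 0 0 -0.2"

```text
time_s: 65.15
eef_pos: [0.376, -0.2771, -0.0165]
ee_rot: [-3.141, -0.0, -1.61]
force: [0.4, 0.9, 0.1]
finger_gap: 0.0515
gripper_force: 0.0
```

Request:
play_rows --pt "0 0 0 0 0 0 1" --pt "0 0 0 0 0 0 1" --pt "0 0 0 0 0 0 1" --pt "0 0 0 0 0 0 1" --pt "0 0 0 0 0 0 1" --pt "0 0 0 0 0 0 1" --pt "0 0 0 0 0 0 1" --pt "0 0 0 0 0 0 1"

```text
time_s: 65.82
eef_pos: [0.3762, -0.2773, -0.0156]
ee_rot: [-3.139, -0.001, -1.611]
force: [-0.2, 0.0, 5.7]
finger_gap: 0.0208
gripper_force: 58.5
```

Request:
play_rows --pt "0 0 0 0 0 -0.3 1" --pt "0 0 0 0 0 -0.7 1" --pt "0 0 0 0 0 -0.8 1" --pt "0 0 0 0 0 -0.8 1" --pt "0 0 0 0 0 -0.8 1" --pt "0 0 0 0 0 -0.8 1" --pt "0 0 0 0 0 0 1" --pt "0 0 0 0 0 0 1"

```text
time_s: 66.48
eef_pos: [0.376, -0.2771, 0.0897]
ee_rot: [-3.138, -0.001, -1.611]
force: [0.7, 0.6, -0.8]
finger_gap: 0.0208
gripper_force: 58.8
```

```bash
python3 - <<'E'
from h import *
m=shot('w25');where();gos(0,-.072,.09,FY-np.pi/2)
o=monitor.get_obs();p=o['eef_pos'];M=rot(o['ee_rot'])
g=cv2.cvtColor(cv2.imread('pics/w25.png'),cv2.COLOR_BGR2GRAY)
f=lambda x,y,z: proj(m,p+M@np.array([x,y,-z]))[0].round(1)
print('exp centre',f(0,0,.043),'front/back',f(.012,0,.043),f(-.012,0,.043))
for r in range(245,310,3): print(r,' '.join('%3d'%x for x in g[r,290:354:3]))
E
```

```text
[ 0.3752 -0.2767  0.0885] [-3.1408e+00  2.0000e-04 -1.6113e+00] [-0.3   0.15 -0.3  -0.   -1.11  0.26] 66.5333
seat frame -0.1416 -0.4908 z 0.0885 rpy [-3.141  0.    -1.611] F [-0.1  0.7 -0.5] 0.0203 66.5333
shift [-16.75  -5.66  -0.05] turnz 0.0
exp centre [323.3 276.5] front/back [323.4 252.4] [323.2 299.6]
245 193 115 114 119   7   1  16   1  23   2  19  16  15   4   9   8   1   8 132 115 118 116
248 199 122 130 132  11   0  18  22   9  14  13   7   3  13   0   5   0   1  79 123 125 123
251  55  58   5   1  12  14   3   0  15   0   0  14  23  11   6  18   4   1   5   0  57  59
254  58  69  13   3  12   0  18  22  13   3   0   4  10  16  14   9   1   9  19   9  67  60
257  66  73   0   7   8   6  13  22  12   0  14  11   6  34   2   2  21   8  12  12  67  59
260  56  46  22  16   4   5   3   0   9   1  10   8   9  16   1  10  21   9   5  14  39  61
263  66   7   0   1   2  16   9  20  18  10  21  22  17   1  13   6   5  14  12   8  16  59
266  66  12   8   3   1  17  10  14   2   7  10  14  19   5   9  11  17  18  16   4  14  60
269  63   1  12   5   3  18   0  12   0  16  13   1  1
[... 533 characters left out ...]
  12  26   4  11   6   4  19   3  24  10   5  17   0  20
290   3   8  12   0   9   1   1  18  14   1  21  29   9   3  19   0  12   0  15  20  16  20
293  24  10   7  30 126  11   7  19  23   9  12  25  17   5   7   7   0  51  39   1   1  22
296  15   2  15  94 119 114   0  12  11  10   0  13   1  21  17   0 112 121  71   9  17  27
299  11  13   7 128 119 120 124 121  27   3  14  11   2   0 113 127 120 113 126  13   0  11
302  27  13   0 129 118 121 120 118 117 121 125 120 119 124 124 116 119 122 135  20   0  18
305  22   9  11 128 120 118 119 115 119 120 114 123 121 119 123 117 114 119 126   0  26  23
308   8   0   0 125 116 117 116 118 121 115 119 116 115 119 122 119 120 121 123   7  25  16
```

Request:
play_rows --pt "0 0 0 -0.93 -0.31 -0.05 1" --pt "0 0 0 -0.93 -0.31 -0.05 1" --pt "0 0 0 -0.93 -0.31 0 1" --pt "0 0 0 -0.93 -0.31 0 1" --pt "0 0 0 -0.93 -0.31 0 1" --pt "0 0 0 -0.93 -0.31 0 1" --pt "0 0 0 -0.93 -0.31 0 1" --pt "0 0 0 -0.93 -0.31 0 1" --pt "0 0 0 -0.93 -0.31 0 1"

```text
time_s: 67.28
eef_pos: [0.4526, -0.0694, 0.0897]
ee_rot: [3.139, -0.0, -1.611]
force: [0.7, 0.3, 0.8]
finger_gap: 0.0209
gripper_force: 58.8
```

Request:
play_rows --pt "0 0 0 -0.93 -0.31 0 1" --pt "0 0 0 -0.93 -0.31 0 1" --pt "0 0 0 -0.93 -0.31 0 1" --pt "0 0 0 -0.93 -0.31 0 1" --pt "0 0 0 -0.93 -0.31 0 1" --pt "0 0 0 -0.93 -0.31 0 1" --pt "0 0 0 -0.93 -0.31 0 1" --pt "0 0 0 -0.93 -0.31 0 1" --pt "0 0 0 -0.9 -0.31 0 1" --pt "0 0 0 0 0 0 1"

```text
time_s: 68.12
eef_pos: [0.5318, 0.1378, 0.089]
ee_rot: [3.14, -0.001, -1.609]
force: [0.9, -0.4, -0.4]
finger_gap: 0.0206
gripper_force: 58.8
```

Request:
play_rows --pt "0 0 0 0 0 0 1" --pt "0 0 0 0 0 0 1"

```text
time_s: 68.28
eef_pos: [0.5305, 0.1344, 0.0897]
ee_rot: [3.14, -0.001, -1.611]
force: [-0.9, 0.3, 0.1]
finger_gap: 0.0207
gripper_force: 58.8
```

```bash
python3 - <<'E'
from h import *
m=shot('w26');where();gos(0,-.0728,.02,FY-np.pi/2)
g=cv2.cvtColor(cv2.imread('pics/w26.png'),cv2.COLOR_BGR2GRAY)
for r in range(269,308,3): print(r,' '.join('%3d'%x for x in g[r,290:354:3]))
P=cv2.cvtColor(cv2.imread('pics/w26.png'),cv2.COLOR_BGR2GRAY)
k=(g[270:290,308:340]>50);ys,xs=np.nonzero(k);print(xs.mean()+308,ys.mean()+270)
E
```

```text
[0.5306 0.1341 0.09  ] [ 3.1401e+00 -8.0000e-04 -1.6114e+00] [ 0.53  0.31 -0.1  -0.   -1.17 -0.57] 68.3333
seat frame -0.0029 -0.0741 z 0.09 rpy [ 3.140e+00 -1.000e-03 -1.611e+00] F [-0.5  0.1  0.2] 0.0203 68.3333
shift [-0.05 -0.12  2.8 ] turnz -0.0
269  78  14   2  11   9  14  19  19  13  15   4  19  26  21  26  18   9   4   6  11   0  73
272  81  19  14   6  18   2   6  28   8  11  10  16  17  19   9  10  11  23  25   4  11  76
275  63   2  11  18   1  22  21  14  12  86 109 104  94   0  25  12  19   6  12  17  20  79
278  35  15  21  15  18   8  13   0   5 103 102 103 107   7  20  20   5  18  17   0  16  39
281  10   8  15   0  18  11  17  12  16 112 108 104 109  13  14  17   9  16  20  19  31   0
284  10  19   4  11   7  15  20  17   2  51 115 106  69  17  25  16  24  16  18   3  19  15
287  12  12   8   7  15  18   6   9  15  23  14   0   9  16  26  12  16  23  22   8  22  16
290  30  15  24  14   4  11  26  18   1  12  12  20  23   5   8  13   4  11  19  20  17  16
293  29   8   7  11  55   0  10  13  16  12  20   6  15   0   8  24   6  15  21  14   3  22
296  17  17  13  44  46  48   4  18  10  10  11   6  14  12   8   1  46  49  38   2   0  26
299  21   0  20  53  52  49  43  49  36  16  18  15   9  21  39  46  51  47  54   0  19  27
302  12  28   0  87  75  63 108 107 100  99 109  72  64  69  77  69  68  65  78  25   7  18
305  24   4  15 141 134 137 133 134 137 135 135 138  84  86  89  84  84  86  96  10   1  21
321.6906474820144 279.23741007194246
```

Request:
play_rows --pt "0 0 0 -0.05 -0.1 0.5 1" --pt "0 0 0 0 0 0.8 1" --pt "0 0 0 0 0 0.8 1" --pt "0 0 0 0 0 0.5 1" --pt "0 0 0 0 0 0.1 1" --pt "0 0 0 0 0 0 1" --pt "0 0 0 0 0 0 1"

```text
time_s: 68.92
eef_pos: [0.5344, 0.1357, 0.0241]
ee_rot: [-3.141, 0.0, -1.611]
force: [0.2, 0.1, -0.7]
finger_gap: 0.0206
gripper_force: 58.8
```

```bash
python3 -c "
from h import *
where();gos(0,-.0728,-.0042,FY-np.pi/2)"
```

```text
seat frame 0.0008 -0.0723 z 0.0241 rpy [-3.141  0.    -1.611] F [ 0.2  0.1 -0.7] 0.0206 68.9167
shift [0.02 0.03 1.13] turnz -0.0
```

Request:
play_rows --pt "0 0 0 0.02 0.03 0.2 1" --pt "0 0 0 0 0 0.2 1" --pt "0 0 0 0 0 0.1 1" --pt "0 0 0 0 0 0 1"

```text
time_s: 69.25
eef_pos: [0.5327, 0.1354, 0.0101]
ee_rot: [3.141, -0.0, -1.611]
force: [0.7, 0.7, -1.1]
finger_gap: 0.0205
gripper_force: 58.8
```

Request:
play_rows --pt "0 0 0 0 0 0.1 1" --pt "0 0 0 0 0 0.1 1" --pt "0 0 0 0 0 0 1"

```text
time_s: 69.5
eef_pos: [0.5329, 0.1356, 0.0052]
ee_rot: [3.141, -0.0, -1.611]
force: [-0.1, -0.5, -0.5]
finger_gap: 0.021
gripper_force: 58.8
```

Request:
play_rows --pt "0 0 0 0 0 0.1 1" --pt "0 0 0 0 0 0.1 1" --pt "0 0 0 0 0 0 1"

```text
time_s: 69.75
eef_pos: [0.5328, 0.1355, 0.0001]
ee_rot: [3.141, -0.0, -1.611]
force: [0.3, 0.0, -0.9]
finger_gap: 0.0205
gripper_force: 58.8
```

Request:
play_rows --pt "0 0 0 0 0 0.1 1" --pt "0 0 0 0 0 0.08 1" --pt "0 0 0 0 0 0 1"

```text
time_s: 70.0
eef_pos: [0.5328, 0.1355, -0.0044]
ee_rot: [3.141, -0.0, -1.611]
force: [-0.4, 1.0, -0.7]
finger_gap: 0.0209
gripper_force: 58.8
```

Request:
play_rows --pt "0 0 0 0 0 0.04 1" --pt "0 0 0 0 0 0 1" --pt "0 0 0 0 0 0 0" --pt "0 0 0 0 0 0 0" --pt "0 0 0 0 0 0 0" --pt "0 0 0 0 0 0 0" --pt "0 0 0 0 0 -0.5 0" --pt "0 0 0 0 0 -1 0" --pt "0 0 0 0 0 -1 0" --pt "0 0 0 0 0 -1 0"

```text
time_s: 70.83
eef_pos: [0.5329, 0.1354, 0.0835]
ee_rot: [3.141, -0.0, -1.611]
force: [0.3, 0.7, 0.6]
finger_gap: 0.0429
gripper_force: 0.0
```

Request:
play_rows --pt "0 0 0 0.3 0 -1 -1" --pt "0 0 0 0.3 0 -1 -1" --pt "0 0 0 0.3 0 -1 -1" --pt "0 0 0 0.3 0 -1 -1" --pt "0 0 0 0.3 0 -1 -1" --pt "0 0 0 0 0 0 -1" --pt "0 0 0 0 0 0 -1"

```text
time_s: 71.42
eef_pos: [0.5325, 0.0982, 0.2092]
ee_rot: [-3.138, 0.002, -1.612]
force: [0.1, 0.5, -0.0]
finger_gap: 0.0853
gripper_force: 0.0
```

```bash
python3 - <<'E'
from h import *
m=shot('w27');where()
im=cv2.imread('pics/w27.png')
for a,b in ((0,.0953),(0,.0537),(0,.0118),(0,-.03),(0,-.0722)): print(proj(m,[[*sw(a,b),.041]]).round(1))
cv2.imwrite('pics/w27c.png',cv2.convertScaleAbs(cv2.resize(im[70:330,220:430],None,fx=2.2,fy=2.2,interpolation=cv2.INTER_CUBIC),alpha=1.4))
E
```

```text
[0.5316 0.0983 0.2077] [-3.1413e+00  8.0000e-04 -1.6114e+00] [ 0.47  0.23  0.11 -0.   -1.45 -0.51] 71.4667
seat frame -0.0004 -0.1098 z 0.2077 rpy [-3.141e+00  1.000e-03 -1.611e+00] F [-0.6  0.6 -1.1] 0.0854 71.4667
[[322.5 336.7]]
[[322.5 307.5]]
[[322.6 276.2]]
[[322.6 242.9]]
[[322.7 206.9]]
```

View pics/w27c.png

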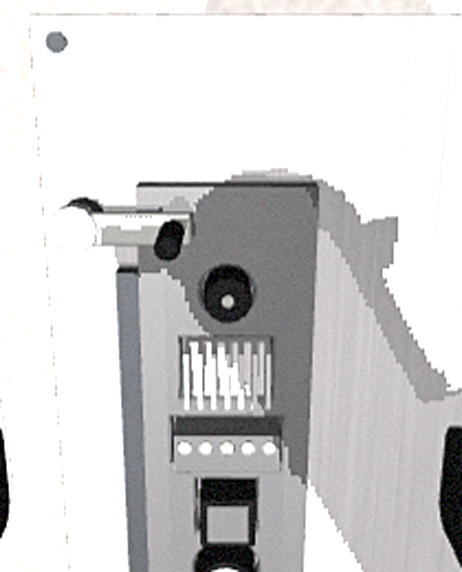

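The final view shows all five parts in their pockets: buzzer dot at crop (227,300) against a predicted (226,301), and heat sink, terminal, relay and capacitor in line. The clamp points -x over the blank end, and the tray is flush along the fence with its end edge level at row 184. One tray check, then I hand in.

```bash
python3 - <<'E'
from h import *
m=ld('w27')
ok=True
for u,v,e in ((137,187,(.045,-.125)),(318,187,(-.045,-.125))):
    d=onz(m,u/2.2+220,v/2.2+70,.023)[:2]-S; q=np.array([d@ux,d@uy]); print((q-e).round(4)); ok&=np.abs(q-e).max()<.003
if ok: print(arm.close_job())
E
```

```text
[-0.0014  0.    ]
[ 0.0001 -0.0001]
the job is handed in; nothing more can be done
None
```

The job is handed in: the last camera check showed the tray home within about 1.5 mm and square, the clamp shut, and all five parts standing in their pockets. The hand-in returned no verdict.

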